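Fetch the middle caster wheel out of the bench rack

ROBOT

A 6-joint arm with a two-finger parallel gripper is mounted at the origin on the work surface. World frame = base frame: x ahead of the robot, y to its left, z up, the work surface at z = 0. Lengths are in m, angles in rad, forces in N, time in s.
With the tool pointing down it reaches from about 0.3 to 1 m from the base axis. Payload 5.1 kg.
Tool frame: the origin (TCP) lies midway between the tips of the shut fingers; the grasp point (between the pads) lies 19 mm behind it; z points along the fingers, x is the direction in which the jaws open and shut, and the axes are right-handed (so a half turn about z gives the same grasp; the last joint's range is limited). The gripper opens to 95 mm and grips with 3 to 60 N. Pads are 20 mm wide; open, the fingers measure 119 mm over their backs; the gripper's body (75 mm by 180 mm) begins 59 mm behind the grasp point.
Start: joints at [1.168, 0.124, 1.65, -0, 1.367, -0.083], TCP at [0.204, 0.617, 0.215] pointing down, gripper open.
Joint ranges: [-2.61, 2.61], [-1.02, 2.33], [0.03, 2.71], [-1.35, 4.49], [0.32, 2.68], [-2.91, 2.91]. Speed limits (rad/s): [2.57, 2.57, 3.14, 3.14, 3.14, 3.14].

INTERFACE

Orientations are given as a 3x3 rotation matrix whose columns are the frame's x, y, z axes.
In Python, from cell import get_obs, viewer, sign_off gives the robot as it stands.
- The arm moves only by the tool arm_command, never from a script. Its argument "steps" is a list that holds one entry, the list of rows, each a list of 7 numbers: the shift along the tool's x, y, z as a fraction of full scale, then the turn, a rotation vector about the tool's x, y, z as a fraction of full scale, then the closure, from 0 (fully open) to 1 (shut). In form: [[[x, y, z, ax, ay, az, hand], ...]]. A call has 1 to 12 rows; each row shifts and turns the pose as measured when the row begins, along the tool's axes as they then stand; what a row does not reach is not made up. Full scale, the value 1, is 0.02 m for a shift and 0.1 rad for a turn. A row lasts 1/12 s, in which the tool goes at most 41.7 mm and 7.16 degrees, less where a joint would pass 70% of its speed; a pose out of reach is approached as far as the arm can. A call with a number of a shift or a turn outside -1 to 1 is refused whole. A call with a gripper value outside its range is refused whole. The fingers move at their own pace and stop on an object; "newtons" is the grip in N (left out, the last holds). Time passes only in rows, so rows that do not move let the fingers close. It gives the time, the measured TCP pose, the force and the opening at its end, in the units of the state.
- get_obs(): the state, without advancing time (a new reading comes with each control period).
- viewer.capture(name): name is "scene" or "top" or "wrist"; returns a dict with "image" (400x640x3 uint8, blue, green, red), "fovy" (degrees; the focal length in pixels is half the picture's height over the tangent of half this angle, whatever the lens; pixels are square), "cx", "cy" (the principal point, pixels), "rvec" (rotation vector, rad) and "tvec" (3), from world to camera coordinates, as OpenCV has them; the wrist camera has in their place "mount" (4x4, takes a point from camera to tool coordinates, whose origin is the TCP and whose axes are the tool frame's). Camera axes: x right, y down, z forward; pixel columns grow to the right and rows downward; lengths in m; the calibration is good to about 2 mm. A picture is of the moment at which its call begins: read the wrist's pose just before it. There is no depth.
- sign_off(): hands the job in, once; it reports no verdict.
The state is a dict: "time": time; "qpos": joint angles; "qvel": joint speeds; "effort": joint torques, N m; "position": TCP position; "eef_rot": TCP orientation; "force": force on the tool from outside, world axes, zero at the start; "torque": the same for the moment, N m; "gripper_width": opening from 0.0 (shut) to 1.0 (fully open).
Only numpy, scipy, OpenCV 4.12 (cv2) and the standard library are available. Lean on these libraries where they do the work, as an engineer would, in place of code of your own. Each camera call takes 0.05 s, during which the arm holds its last target.

TASK

I need the middle-sized caster wheel from the stack in the wooden rack: first stand the bottle and the tub out of the rack upright in the grey tray, then lift the small wheel off into the tray too, and set the middle wheel flat in the centre of the steel dish. Then restack the small wheel centred on the large one, which stays where it is, and finally stand the bottle and the tub back upright, each where it stood before. Do not tip the bottle or the tub over, and do not disturb the tape measure and the screwdriver lying by the dish.

Things in the scene. Friction and masses are not known exactly. Their poses are not given: they have to be found in the camera images.
- rack: Fixed open-topped plywood trough, 280 mm long (its x) by 110 mm wide (its y). Origin: centre of underside, at bench height. Floor 6 mm thick, inside 268 x 98 mm; long side boards 60 mm high, end lips 12 mm. Wheel stack in its middle; bottle and tub at the two ends, 90 mm from the middle, either way round. With the ends cleared, wheels are gripped along x; the sides leave no room for fingers.
- tray: Fixed shallow grey plastic tray, 290 mm (its x) by 140 mm (its y), floor 4 mm thick, walls 4 mm thick and 18 mm high. Origin: centre of underside, at bench height. Empty at the start; the side area for bottle, tub and small wheel: anywhere on its floor, e.g. in a row along x, 90 mm apart.
- dish: Fixed round stainless-steel parts dish, 144 mm across the rim, 124 mm at the foot, 16 mm high, wall 3 mm, floor 4 mm thick. Origin: centre of its underside, at bench height. Empty at the start; the middle wheel goes flat in its centre.
- large_wheel: Caster wheel lying flat, black rubber tyre with white hub (84 % of the diameter), 90 mm diameter, 26 mm thick, 0.2 to 0.4 kg; at the bottom of the stack, resting on the rack floor. Origin: centre of its underside, z up. All three wheels have flat faces and no post holds them.
- middle_wheel: The same kind of wheel, 64 mm diameter, 26 mm thick, about 0.1 to 0.2 kg, lying concentric on the large wheel. Origin: centre of its underside, z up.
- small_wheel: The same kind of wheel, 44 mm diameter, 26 mm thick, about 0.05 to 0.1 kg, lying concentric on the middle wheel, on top of the stack. Origin: centre of its underside, z up.
- bottle: Upright black oil bottle with a blank paper label and a grey cap, 126 mm high, 0.13 to 0.25 kg: round body 52 mm diameter up to 92 mm above its foot, tapering to the 26 mm cap that begins at 104 mm. Stands on the rack floor at one end. Origin: centre of its foot, z up.
- tub: Upright closed white cylindrical tub with a grey lid, 60 mm diameter (61 at the lid), 85 mm high, 0.17 to 0.33 kg. Stands on the rack floor at the other end. Origin: centre of its foot, z up.
- tape: Tape measure lying on the bench beside the dish, about 120 mm from the dish's centre, 62 x 66 x 36 mm, black with a yellow disc. Not to be disturbed. Origin: centre of its underside.
- screwdriver: Screwdriver, 170 mm long, lying on the bench on the other side of the dish, about 125 mm from its centre. Not to be disturbed. Its x axis runs along the tool towards its tip; origin near its middle, at the bench.
There are look-alikes about, which are no part of the job. What is shaped like the small_wheel but orange is not meant.

How it is judged:
On the way, in this order (a step that is already met when the one before it is completed fails the run):
1. bottle and tub stand upright and released in the tray, the wheel stack still whole (x of bottle in the frame of tray between -0.13 and 0.13 m and y of bottle in the frame of tray between -0.055 and 0.055 m and z of each of bottle, tub in the frame of tray below 0.01 m and linear speed of each of bottle, tub below 0.02 m/s and angular speed of each of bottle, tub below 0.2 rad/s and contact force between the fingers and bottle below 0.3 N and angle between each of bottle, tub's own z axis and vertical below 0.12 rad and x of tub in the frame of tray between -0.13 and 0.13 m and y of tub in the frame of tray between -0.055 and 0.055 m and contact force between the fingers and tub below 0.3 N and z of small_wheel in the frame of large_wheel above 0.048 m), for 0.2 s.
2. the small wheel lies released in the tray, bottle and tub still there (x of small_wheel in the frame of tray between -0.13 and 0.13 m and y of small_wheel in the frame of tray between -0.055 and 0.055 m and z of each of small_wheel, bottle, tub in the frame of tray below 0.01 m and linear speed of each of small_wheel, bottle, tub below 0.02 m/s and angular speed of each of small_wheel, bottle, tub below 0.2 rad/s and contact force between the fingers and small_wheel below 0.3 N and angle between each of small_wheel, bottle, tub's own z axis and vertical below 0.12 rad and x of bottle in the frame of tray between -0.13 and 0.13 m and y of bottle in the frame of tray between -0.055 and 0.055 m and contact force between the fingers and bottle below 0.3 N and x of tub in the frame of tray between -0.13 and 0.13 m and y of tub in the frame of tray between -0.055 and 0.055 m and contact force between the fingers and tub below 0.3 N), for 0.2 s.
3. the middle wheel lies flat in the centre of the dish, the small wheel, bottle and tub still in the tray (all of step 2 and horizontal distance between middle_wheel and dish below 0.015 m and z of middle_wheel in the frame of dish below 0.009 m and linear speed of middle_wheel below 0.02 m/s and angular speed of middle_wheel below 0.2 rad/s and contact force between the fingers and middle_wheel below 0.3 N and angle between middle_wheel's own z axis and vertical below 0.12 rad), for 0.2 s.
4. the small wheel is restacked on the large one, bottle and tub still in the tray (horizontal distance between small_wheel and large_wheel below 0.01 m and z of small_wheel in the frame of large_wheel between 0.022 and 0.03 m and linear speed of each of small_wheel, large_wheel, bottle, tub below 0.02 m/s and angular speed of each of small_wheel, large_wheel, bottle, tub below 0.2 rad/s and contact force between the fingers and small_wheel below 0.3 N and angle between each of small_wheel, large_wheel, bottle, tub's own z axis and vertical below 0.12 rad and distance of large_wheel from where it was at the start of the episode below 0.015 m and contact force between the fingers and large_wheel below 0.3 N and x of bottle in the frame of tray between -0.13 and 0.13 m and y of bottle in the frame of tray between -0.055 and 0.055 m and z of each of bottle, tub in the frame of tray below 0.01 m and contact force between the fingers and bottle below 0.3 N and x of tub in the frame of tray between -0.13 and 0.13 m and y of tub in the frame of tray between -0.055 and 0.055 m and contact force between the fingers and tub below 0.3 N), for 0.2 s.
At the end, for the whole second after the job is handed in: The middle wheel lies flat on the dish's floor within 15 mm of its centre; the small wheel lies flat on the large one, centred within 10 mm; the large wheel is within 15 mm of where it was; bottle and tub stand upright within 15 mm of where each stood at the start; all released and at rest (horizontal distance between middle_wheel and dish below 0.015 m and z of middle_wheel in the frame of dish below 0.009 m and linear speed of each of middle_wheel, small_wheel, large_wheel, bottle, tub below 0.02 m/s and angular speed of each of middle_wheel, small_wheel, large_wheel, bottle, tub below 0.2 rad/s and contact force between the fingers and middle_wheel below 0.3 N and angle between each of middle_wheel, small_wheel, large_wheel, bottle, tub's own z axis and vertical below 0.12 rad and horizontal distance between small_wheel and large_wheel below 0.01 m and z of small_wheel in the frame of large_wheel between 0.022 and 0.03 m and contact force between the fingers and small_wheel below 0.3 N and distance of each of large_wheel, bottle, tub from where it was at the start of the episode below 0.015 m and contact force between the fingers and large_wheel below 0.3 N and contact force between the fingers and bottle below 0.3 N and contact force between the fingers and tub below 0.3 N); the robot touches nothing.
It fails at once if the bottle or the tub is tipped over (angle between any of bottle, tub's own z axis and vertical above 0.7 rad).
It fails at once if the tape measure or the screwdriver is displaced by more than 25 mm (distance of any of tape, screwdriver from where it was at the start of the episode above 0.025 m).
It also fails if it takes over 144 s, if anything falls off the work surface, if the arm or the gripper's body presses on something with over 40 N, if the wrist force passes 120 N, or if a joint passes its speed limit or range.

## Working session

There is one attempt and no reset: what is moved stays moved. The work goes in short steps, Python scripts to look and compute and a tool call to move; the robot and the scene stay as the last step left them, time stands still between calls to the robot, and variables do not carry over. Pictures are saved under pics/ and viewed, and the job is handed in when it is done.

Besides the shell and the picture viewer there is one more tool, called after "Request:" as name(argument=value, ...) on one line, values as JSON. arm_command: Moves the arm, as the interface text tells. Its arguments: {"type":"object","properties":{"steps":{"type":"array","items":{"type":"array","items":{"type":"array","items":{"type":"number","minimum":-1,"maximum":1}}}},"newtons":{"type":"number"}},"required":["steps"]}

```bash
ls; mkdir -p pics; python3 - <<'E'
from cell import get_obs, viewer
import cv2
o=get_obs()
for k,v in o.items(): print(k,v)
for n in("scene","top","wrist"):
    c=viewer.capture(n); cv2.imwrite(f"pics/{n}0.png",c["image"])
    print(n,{k:v for k,v in c.items() if k!="image"})
E
```

```text
pics
time 0.0
qpos [ 1.16839797e+00  1.24524342e-01  1.65165371e+00  2.22627192e-06
  1.36746631e+00 -8.25640450e-02]
qvel [ 0.00039338  0.00132552  0.00031934 -0.00172428 -0.00062226  0.00051085]
effort [-6.26567071e-04 -4.17618334e+01 -3.59924269e+01  7.74556305e-02
  4.94024449e-02 -1.92643188e-04]
position [0.20412458 0.61645672 0.21338658]
eef_rot [[ 3.14408886e-01  9.49287313e-01 -8.05508684e-04]
 [ 9.49285453e-01 -3.14409872e-01 -1.88697198e-03]
 [-2.04453844e-03 -1.71376918e-04 -9.99997895e-01]]
force [ 0.00230735 -0.47607155  0.29738794]
torque [-0.0145152  -0.00622606 -0.0119477 ]
gripper_width 1.003198679363173
scene {'fovy': 43.1310295342486, 'cx': 326.93705150356794, 'cy': 204.5108391504441, 'rvec': array([ 2.17118146,  0.84133471, -0.39050247]), 'tvec': array([-0.38620862, -0.18210499,  1.6824395 ])}
top {'fovy': 42.217784759503395, 'cx': 313.0733362386754, 'cy': 212.3067523537252, 'rvec': array([ 2.14293961, -2.13751749,  0.12792947]), 'tvec': array([-0.00206056,  0.53629924,  1.224661  ])}
wrist {'fovy': 65.03070995779842, 'cx': 322.1717984627115, 'cy': 194.70340153747082, 'mount': array([[ 9.99999904e-01, -2.24153114e-04,  3.75860860e-04,
         1.75935652e-04],
       [ 1.03911682e-04,  9.55921524e-01,  2.93622256e-01,
        -8.23738178e-02],
       [-4.25109829e-04, -2.93622189e-01,  9.55921456e-01,
        -1.69694169e-01],
       [ 0.00000000e+00,  0.00000000e+00,  0.00000000e+00,
         1.00000000e+00]])}
```

View pics/scene0.png

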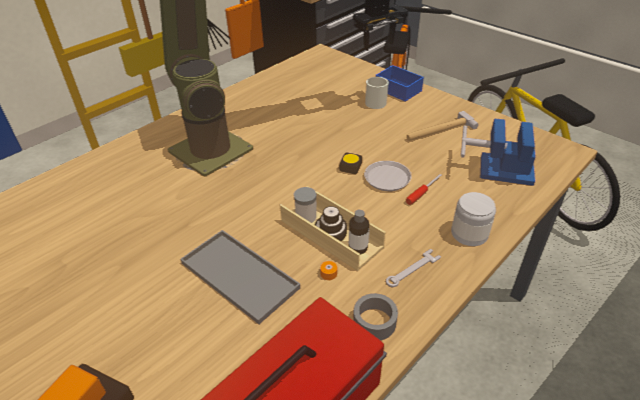

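View pics/top0.png

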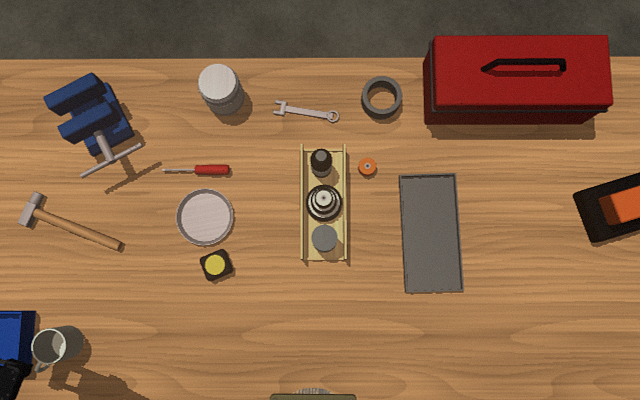

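View pics/wrist0.png

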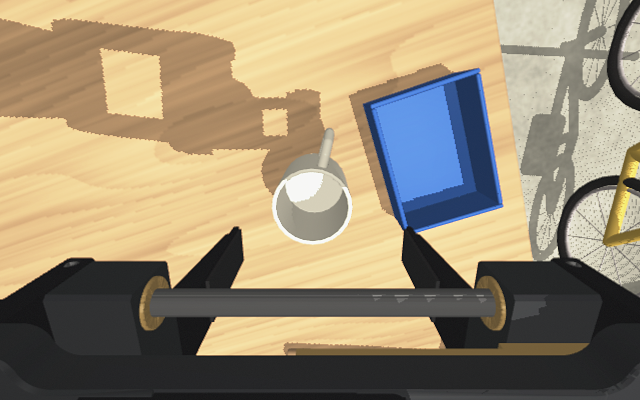

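```bash
cat > h.py <<'E'
import numpy as np, cv2
from cell import get_obs, viewer
def K(c):
    f=200/np.tan(np.radians(c["fovy"]/2)); return np.array([[f,0,c["cx"]],[0,f,c["cy"]],[0,0,1]])
def pose(c,o=None):
    # returns R,t camera->world
    if "rvec" in c:
        R=cv2.Rodrigues(np.array(c["rvec"]))[0]; return R.T,-R.T@c["tvec"]
    M=np.array(c["mount"]); R=np.array(o["eef_rot"]); p=np.array(o["position"])
    return R@M[:3,:3], R@M[:3,3]+p
def ray(c,px,z,o=None):
    R,t=pose(c,o); d=R@np.linalg.solve(K(c),[px[0],px[1],1.]); return t+d*(z-t[2])/d[2]
def proj(c,P,o=None):
    R,t=pose(c,o); q=K(c)@(R.T@(np.array(P,float)-t)); return q[:2]/q[2]
def crop(img,x0,y0,w,h,s,name):
    cv2.imwrite(name,cv2.resize(img[y0:y0+h,x0:x0+w],None,fx=s,fy=s,interpolation=cv2.INTER_CUBIC))
E
python3 - <<'E'
from h import *
c=viewer.capture("top"); im=c["image"]
crop(im,290,130,190,170,4,"pics/t1.png")
crop(im,155,150,100,140,4,"pics/t2.png")
s=viewer.capture("scene"); crop(s["image"],260,140,180,140,4,"pics/s1.png")
E
```

```text
(no output)
```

View pics/t1.png

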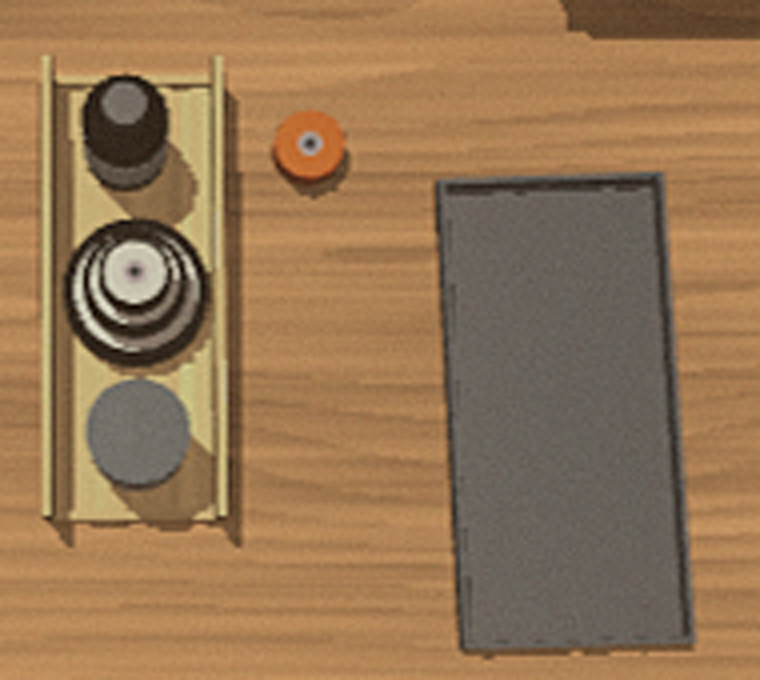

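View pics/t2.png

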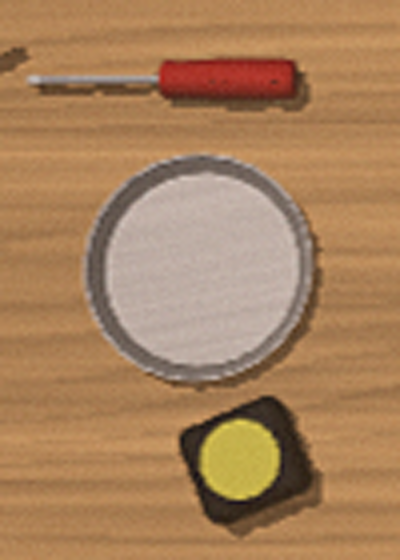

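View pics/s1.png

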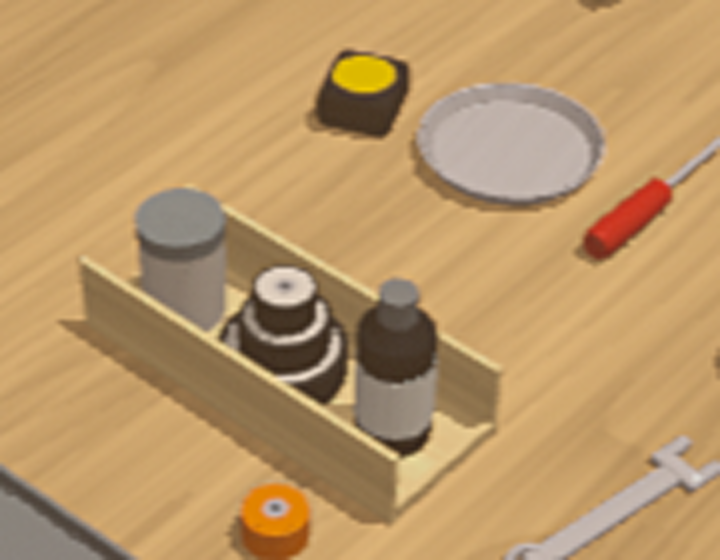

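```bash
python3 - <<'E'
from h import *
c=viewer.capture("top")
f=lambda n,u,v,z,x0=290,y0=130: (lambda p:(print(n,np.round(p,4)),p)[1])(ray(c,(x0+(u+.5)/4-.5,y0+(v+.5)/4-.5),z))
f("cap",125,101,.132);f("small",134,271,.084);f("large",137,293,.032);f("tub",139,432,.091)
a=f("rackTL",41,56,.06);b=f("rackBL",43,519,.06);d=f("rackTR",223,56,.06);e=f("rackBR",227,518,.06)
print((a+b+d+e)/4,np.linalg.norm(a-b),np.linalg.norm(a-d))
t=[f("tray",*q,.018) for q in((435,182),(663,173),(694,645),(462,650))]
print(sum(t)/4,[np.linalg.norm(t[i]-t[i-1]) for i in range(4)], np.arctan2(*(t[0]+t[1]-t[2]-t[3])[1::-1]))
f("dish",200,267,.016,155,150)
f("dishl",85,267,.016,155,150);f("dishr",315,267,.016,155,150)
f("tape",240,460,.036,155,150)
f("tapeR",310,460,.0,155,150);f("tapeT",275,395,.036,155,150)
f("orange",310,144,.026)
s=viewer.capture("scene")
g=lambda n,u,v,z:print("S",n,np.round(ray(s,(260+(u+.5)/4-.5,140+(v+.5)/4-.5),z),4))
g("cap",399,290,.132);g("small",285,286,.084);g("tub",180,218,.091);g("dish",510,143,.016);g("tape",364,75,.036)
E
```

```text
cap [ 0.6557 -0.0199  0.132 ]
small [ 0.5653 -0.0252  0.084 ]
large [ 0.5604 -0.027   0.032 ]
tub [ 0.4697 -0.0282  0.091 ]
rackTL [0.7022 0.0317 0.06  ]
rackBL [0.4208 0.0284 0.06  ]
rackTR [ 0.702  -0.0791  0.06  ]
rackBR [ 0.4217 -0.0802  0.06  ]
[ 0.56167477 -0.02479587  0.06      ] 0.2813995163107114 0.11082062437583826
tray [ 0.6328 -0.2124  0.018 ]
tray [ 0.6384 -0.3539  0.018 ]
tray [ 0.3483 -0.3626  0.018 ]
tray [ 0.3448 -0.2232  0.018 ]
[ 0.49107384 -0.28802957  0.018     ] [np.float64(0.2881848191144711), np.float64(0.14152914910845527), np.float64(0.29022734622868473), np.float64(0.13936654404736923)] 0.033750801379552636
dish [0.5288 0.2692 0.016 ]
dishl [0.5287 0.3411 0.016 ]
dishr [0.5289 0.1976 0.016 ]
tape [0.4087 0.2365 0.036 ]
tapeR [0.4102 0.2004 0.    ]
tapeT [0.448  0.2164 0.036 ]
orange [ 0.6551 -0.1343  0.026 ]
S cap [ 0.6532 -0.0194  0.132 ]
S small [ 0.5628 -0.025   0.084 ]
S tub [ 0.4694 -0.0276  0.091 ]
S dish [0.531 0.265 0.016]
S tape [0.4086 0.2359 0.036 ]
```

Candidates for the small wheel are the white hub with black tyre at top-view pixel (323,198), on top of the stack, and the orange wheel at (367,166), lying on the bench. The one on the stack is the one meant: the crop shows it in black and white, and the orange one is excluded by name. The top and scene views agree within 3 mm:
- bottle at (0.654, -0.020)
- stack at (0.563, -0.026)
- tub at (0.470, -0.028)
- dish at (0.529, 0.268)
- tray at (0.491, -0.288)

Request:
arm_command(steps=[[[-0.8,0.58,0,0,0,-0.8,0],[-0.8,0.58,0,0,0,-0.8,0],[-0.8,0.58,0,0,0,-0.8,0],[-0.8,0.58,0,0,0,-0.8,0],[-0.8,0.58,0,0,0,0,0],[-0.8,0.58,0,0,0,0,0],[-0.8,0.58,0,0,0,0,0],[-0.8,0.58,0,0,0,0,0],[-0.8,0.58,0,0,0,0,0],[-0.8,0.58,0,0,0,0,0],[-0.8,0.58,0,0,0,0,0],[-0.8,0.58,0,0,0,0,0]]], newtons=25)

```text
time: 1.35
position: [0.3348, 0.4129, 0.214]
eef_rot: [[-0.024, 1.0, 0.0], [1.0, 0.024, 0.001], [0.001, 0.0, -1.0]]
force: [1.2, -0.2, -0.4]
gripper_width: 0.997
```

```bash
cat >> h.py <<'E'
def go(x,y,z,yaw=None):
    o=get_obs(); R=np.array(o["eef_rot"]); d=np.array([x,y,z])-o["position"]
    print("t",round(o["time"],2),"pos",np.round(o["position"],4),"F",np.round(o["force"],1),"w",round(o["gripper_width"],3))
    print("shift(tool, units)",np.round(R.T@d/.02,2))
    if yaw is not None:
        yr=np.radians(yaw); Rt=np.array([[np.cos(yr),np.sin(yr),0],[np.sin(yr),-np.cos(yr),0],[0,0,-1]])
        rv=cv2.Rodrigues(R.T@Rt)[0].ravel(); print("turn units",np.round(rv/.1,2))
E
python3 -c "
from h import *
go(.654,-.02,.2,90)"
```

```text
t 1.35 pos [0.3348 0.4129 0.214 ] F [ 1.2 -0.2 -0.4] w 0.997
shift(tool, units) [-22.02  15.44   0.68]
turn units [ 0.   -0.01  0.24]
```

Request:
arm_command(steps=[[[-1,0.7,0,0,0,0.24,0],[-1,0.7,0,0,0,0,0],[-1,0.7,0,0,0,0,0],[-1,0.7,0,0,0,0,0],[-1,0.7,0,0,0,0,0],[-1,0.7,0,0,0,0,0],[-1,0.7,0,0,0,0,0],[-1,0.7,0,0,0,0,0],[-1,0.7,0,0,0,0,0],[-1,0.7,0,0,0,0,0],[-1,0.7,0,0,0,0,0],[-1,0.7,0,0,0,0,0]]])

```text
time: 2.35
position: [0.5097, 0.1612, 0.2158]
eef_rot: [[-0.001, 1.0, 0.005], [1.0, 0.001, 0.004], [0.004, 0.005, -1.0]]
force: [0.7, 0.6, -0.4]
gripper_width: 0.997
```

```bash
python3 -c "
from h import *
go(.654,-.02,.2,90)"
```

```text
t 2.35 pos [0.5097 0.1612 0.2158] F [ 0.7  0.6 -0.4] w 0.997
shift(tool, units) [-9.07  7.21  0.79]
turn units [ 0.05 -0.04  0.01]
```

Request:
arm_command(steps=[[[-1,0.8,0.1,0,0,0,0],[-1,0.8,0.1,0,0,0,0],[-1,0.8,0.1,0,0,0,0],[-1,0.8,0.1,0,0,0,0],[-1,0.8,0.1,0,0,0,0],[-1,0.8,0.1,0,0,0,0],[-1,0.8,0.1,0,0,0,0],[-1,0.8,0.1,0,0,0,0],[-1,0.8,0,0,0,0,0],[0,0,0,0,0,0,0],[0,0,0,0,0,0,0]]])

```text
time: 3.27
position: [0.662, -0.0335, 0.1995]
eef_rot: [[0.005, 1.0, 0.008], [1.0, -0.005, 0.004], [0.004, 0.008, -1.0]]
force: [0.1, -0.4, -0.3]
gripper_width: 0.998
```

```bash
python3 -c "
from h import *
go(.654,-.02,.2,90)
o=get_obs(); c=viewer.capture('wrist'); cv2.imwrite('pics/w1.png',c['image'])
for P in((.654,-.02,.132),(.654,-.02,.098),(.563,-.0255,.084)): print(proj(c,P,o))
s=viewer.capture('scene'); cv2.imwrite('pics/s2.png',cv2.resize(s['image'][60:300,160:480],None,fx=2.4,fy=2.4))
"
```

```text
t 3.27 pos [ 0.662  -0.0335  0.1995] F [ 0.1 -0.4 -0.3] w 0.998
shift(tool, units) [ 0.67 -0.41 -0.03]
turn units [ 0.08 -0.04 -0.05]
[338.85536966 195.74817351]
[336.75978184 184.19683745]
[330.40125288  76.65936325]
```

View pics/w1.png

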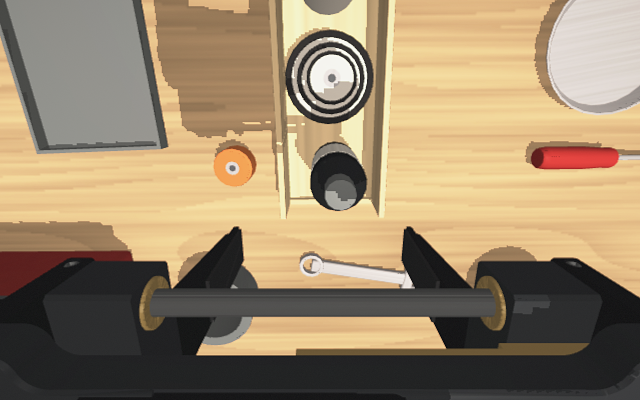

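View pics/s2.png

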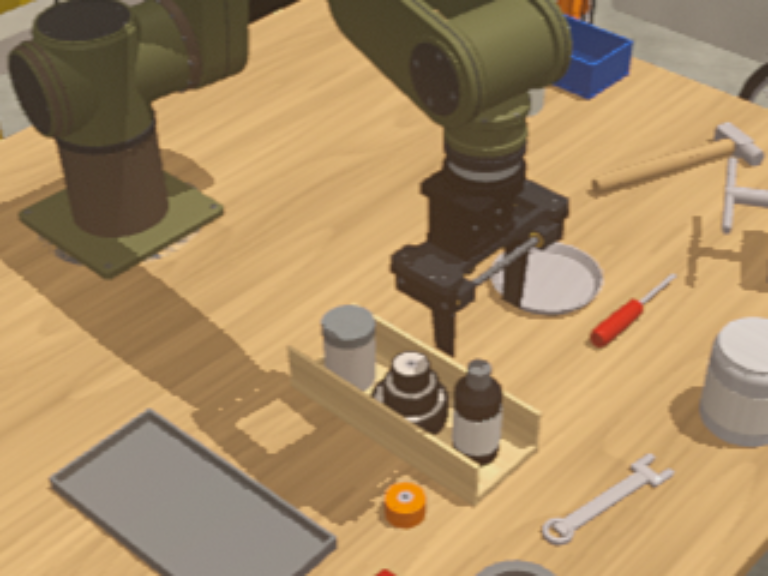

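The wrist view has the stack hub at (332,77) and the cap at (340,192), both within 4 px of my projections. The scene view confirms that the gripper's long side lies along the jaws. Next I align and descend.

Request:
arm_command(steps=[[[0.4,-0.2,0,0.08,-0.04,-0.05,0],[0.25,-0.15,0,0,0,0,0],[0,0,0,0,0,0,0],[0,0,0,0,0,0,0]]])

```text
time: 3.7
position: [0.6521, -0.0149, 0.2002]
eef_rot: [[-0.005, 1.0, -0.001], [1.0, 0.005, 0.0], [0.0, -0.001, -1.0]]
force: [-0.3, -0.3, 0.1]
gripper_width: 1.003
```

```bash
python3 -c "
from h import *
go(.6545,-.0197,.066,90)"
```

```text
t 3.7 pos [ 0.6521 -0.0149  0.2002] F [-0.3 -0.3  0.1] w 1.003
shift(tool, units) [-0.24  0.13  6.71]
turn units [-0.01 -0.    0.05]
```

Request:
arm_command(steps=[[[-0.2,0.1,0.8,0,0,0.04,0],[0,0,1,0,0,0,0],[0,0,1,0,0,0,0],[0,0,1,0,0,0,0],[0,0,0.8,0,0,0,0],[0,0,0.6,0,0,0,0],[0,0,0.4,0,0,0,0],[0,0,0.2,0,0,0,0],[0,0,0,0,0,0,0],[0,0,0,0,0,0,0]]])

```text
time: 4.53
position: [0.6557, -0.0138, 0.0852]
eef_rot: [[-0.009, 1.0, 0.009], [1.0, 0.009, -0.001], [-0.001, 0.009, -1.0]]
force: [-0.1, -0.1, 0.6]
gripper_width: 1.0
```

```bash
python3 -c "
from h import *
go(.6545,-.0197,.066,90)"
```

```text
t 4.53 pos [ 0.6557 -0.0138  0.0852] F [-0.1 -0.1  0.6] w 1.0
shift(tool, units) [-0.29 -0.07  0.96]
turn units [0.09 0.01 0.09]
```

Request:
arm_command(steps=[[[-0.15,0,0.4,0.06,0,0.07,0],[-0.1,0,0.3,0,0,0,0],[0,0,0.1,0,0,0,0],[0,0,0,0,0,0,0]]])

```text
time: 4.87
position: [0.6582, -0.0197, 0.0712]
eef_rot: [[-0.001, 1.0, 0.008], [1.0, 0.001, -0.002], [-0.002, 0.008, -1.0]]
force: [0.5, 0.1, 0.6]
gripper_width: 1.001
```

```bash
python3 -c "
from h import *
go(.6545,-.0197,.066,90)"
```

```text
t 4.87 pos [ 0.6582 -0.0197  0.0712] F [0.5 0.1 0.6] w 1.001
shift(tool, units) [ 0.   -0.18  0.26]
turn units [0.08 0.02 0.01]
```

Request:
arm_command(steps=[[[0,-0.15,0.15,0.05,0,0,0],[0,-0.05,0.05,0.03,0,0,0],[0,0,0,0,0,0,0]]])

```text
time: 5.12
position: [0.6542, -0.0201, 0.0673]
eef_rot: [[-0.0, 1.0, 0.0], [1.0, 0.0, -0.002], [-0.002, 0.0, -1.0]]
force: [0.6, 0.1, -0.2]
gripper_width: 1.002
```

```bash
python3 -c "
from h import *
go(.6545,-.0197,.066,90)"
```

```text
t 5.12 pos [ 0.6542 -0.0201  0.0673] F [ 0.6  0.1 -0.2] w 1.002
shift(tool, units) [0.02 0.01 0.07]
turn units [0.   0.02 0.  ]
```

Request:
arm_command(steps=[[[0,0,0,0,0,0,0.4],[0,0,0,0,0,0,0.4],[0,0,0,0,0,0,0.4],[0,0,0,0,0,0,1],[0,0,0,0,0,0,1],[0,0,0,0,0,0,1],[0,0,0,0,0,0,1],[0,0,0,0,0,0,1]]], newtons=25)

```text
time: 5.78
position: [0.6546, -0.0198, 0.0681]
eef_rot: [[-0.001, 1.0, 0.001], [1.0, 0.001, -0.001], [-0.001, 0.001, -1.0]]
force: [-0.3, -0.2, -1.2]
gripper_width: 0.541
```

```bash
python3 -c "
from h import *
go(.6545,-.0197,.066,90)
o=get_obs(); c=viewer.capture('wrist'); cv2.imwrite('pics/w2.png',c['image'])
s=viewer.capture('scene'); crop(s['image'],290,150,140,120,5,'pics/s3.png')
"
```

```text
t 5.78 pos [ 0.6546 -0.0198  0.0681] F [-0.3 -0.2 -1.2] w 0.541
shift(tool, units) [ 0.  -0.   0.1]
turn units [0.01 0.01 0.01]
```

View pics/w2.png

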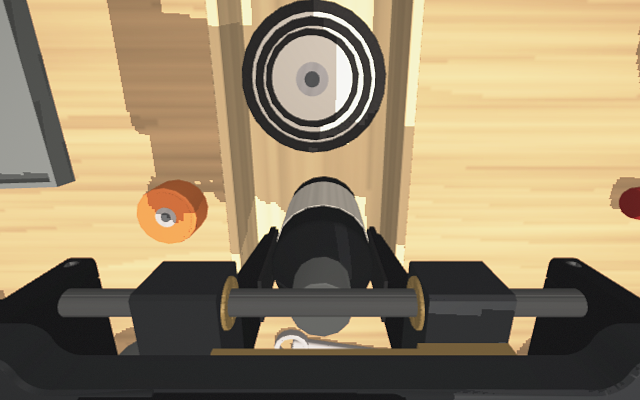

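View pics/s3.png

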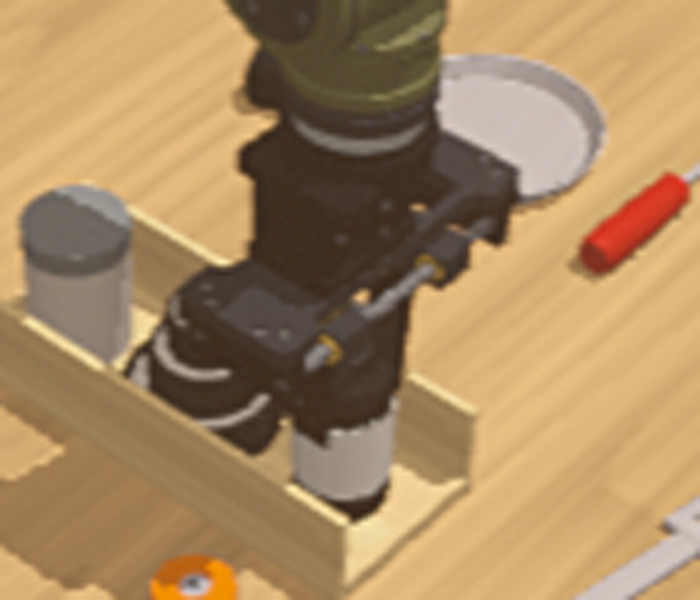

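The bottle is held at 51 mm, home TCP (0.6546, -0.0198, 0.068). Next I lift it and carry it to the tray.

Request:
arm_command(steps=[[[0,0,-0.3,0,0,0,1],[0,0,-0.6,0,0,0,1],[0,0,-0.8,0,0,0,1],[0,0,-0.8,0,0,0,1],[0,0,-0.8,0,0,0,1],[0,0,-0.6,0,0,0,1],[-0.3,-0.1,-0.3,0,0,0,1],[-0.6,-0.2,0,0,0,0,1],[-0.9,-0.25,0,0,0,0,1],[-0.9,-0.25,0,0,0,0,1],[-0.9,-0.25,0,0,0,0,1],[-0.9,-0.25,0,0,0,0,1]]])

```text
time: 6.88
position: [0.6243, -0.1134, 0.1571]
eef_rot: [[-0.006, 1.0, -0.005], [1.0, 0.006, -0.002], [-0.002, -0.005, -1.0]]
force: [1.0, 0.7, -1.7]
gripper_width: 0.543
```

```bash
python3 -c "
from h import *
go(.581,-.285,.066,90)"
```

```text
t 6.88 pos [ 0.6243 -0.1134  0.1571] F [ 1.   0.7 -1.7] w 0.543
shift(tool, units) [-8.56 -2.2   4.58]
turn units [-0.05  0.02  0.06]
```

Request:
arm_command(steps=[[[-0.9,-0.25,0,-0.03,0,0.03,1],[-0.9,-0.25,0,0,0,0,1],[-0.9,-0.25,0,0,0,0,1],[-0.9,-0.25,0.2,0,0,0,1],[-0.9,-0.25,0.4,0,0,0,1],[-0.9,-0.2,0.5,0,0,0,1],[-0.9,-0.2,0.5,0,0,0,1],[-0.7,-0.1,0.5,0,0,0,1],[-0.4,0,0.4,0,0,0,1],[-0.2,0,0.3,0,0,0,1],[0,0,0.2,0,0,0,1],[0,0,0,0,0,0,1]]])

```text
time: 7.88
position: [0.5748, -0.2841, 0.0864]
eef_rot: [[0.007, 1.0, -0.015], [1.0, -0.007, 0.0], [0.0, -0.015, -1.0]]
force: [-0.1, 0.3, -2.5]
gripper_width: 0.541
```

```bash
python3 -c "
from h import *
go(.581,-.285,.066,90)"
```

```text
t 7.88 pos [ 0.5748 -0.2841  0.0864] F [-0.1  0.3 -2.5] w 0.541
shift(tool, units) [-0.04  0.32  1.01]
turn units [-0.15 -0.   -0.07]
```

Request:
arm_command(steps=[[[0,0.2,0.4,-0.1,0,-0.05,1],[0,0.1,0.2,-0.05,0,0,1],[0,0,0.1,0,0,0,1],[0,0,0,0,0,0,1]]])

```text
time: 8.22
position: [0.5826, -0.2816, 0.0713]
eef_rot: [[-0.002, 1.0, 0.003], [1.0, 0.002, 0.001], [0.001, 0.003, -1.0]]
force: [0.1, -0.2, -1.2]
gripper_width: 0.542
```

```bash
python3 -c "
from h import *
go(.581,-.285,.066,90)"
```

```text
t 8.22 pos [ 0.5826 -0.2816  0.0713] F [ 0.1 -0.2 -1.2] w 0.542
shift(tool, units) [-0.17 -0.08  0.27]
turn units [ 0.03 -0.01  0.02]
```

Request:
arm_command(steps=[[[0,0,0.12,0.02,0,0,1],[0,0,0.08,0,0,0,1],[0,0,0,0,0,0,1],[0,0,0,0,0,0,1]]])

```text
time: 8.55
position: [0.5838, -0.2806, 0.068]
eef_rot: [[-0.004, 1.0, 0.002], [1.0, 0.004, -0.0], [-0.0, 0.002, -1.0]]
force: [-0.0, -0.4, -2.2]
gripper_width: 0.541
```

```bash
python3 -c "
from h import *
go(.581,-.285,.066,90)"
```

```text
t 8.55 pos [ 0.5838 -0.2806  0.068 ] F [-0.  -0.4 -2.2] w 0.541
shift(tool, units) [-0.22 -0.14  0.1 ]
turn units [0.02 0.   0.04]
```

Request:
arm_command(steps=[[[0,0,0.06,0,0,0,1],[0,0,0.06,0,0,0,1],[0,0,0,0,0,0,1]]])

```text
time: 8.8
position: [0.5843, -0.2809, 0.0663]
eef_rot: [[-0.004, 1.0, 0.003], [1.0, 0.004, -0.001], [-0.001, 0.003, -1.0]]
force: [-0.3, -0.5, -1.5]
gripper_width: 0.543
```

```bash
python3 -c "
from h import *
go(.581,-.285,.066,90)"
```

```text
t 8.8 pos [ 0.5843 -0.2809  0.0663] F [-0.3 -0.5 -1.5] w 0.543
shift(tool, units) [-0.21 -0.17  0.01]
turn units [0.03 0.01 0.04]
```

Request:
arm_command(steps=[[[0,0,0.06,0,0,0,1],[0,0,0,0,0,0,1],[0,0,0,0,0,0,1]]])

```text
time: 9.05
position: [0.5851, -0.2813, 0.0665]
eef_rot: [[-0.004, 1.0, 0.005], [1.0, 0.004, -0.002], [-0.002, 0.005, -1.0]]
force: [-0.3, 0.4, -1.7]
gripper_width: 0.544
```

```bash
python3 -c "
from h import *
go(.581,-.285,.066,90)"
```

```text
t 9.05 pos [ 0.5851 -0.2813  0.0665] F [-0.3  0.4 -1.7] w 0.544
shift(tool, units) [-0.19 -0.2   0.02]
turn units [0.05 0.02 0.04]
```

Request:
arm_command(steps=[[[0,0,0.12,-0.03,0,0,1],[0,0,0.05,0,0,0,1],[0,0,0,0,0,0,1]]])

```text
time: 9.3
position: [0.5864, -0.2816, 0.0662]
eef_rot: [[-0.004, 1.0, 0.011], [1.0, 0.004, -0.002], [-0.002, 0.011, -1.0]]
force: [0.8, 0.1, -1.9]
gripper_width: 0.545
```

```bash
python3 -c "
from h import *
go(.581,-.285,.066,90)"
```

```text
t 9.3 pos [ 0.5864 -0.2816  0.0662] F [ 0.8  0.1 -1.9] w 0.545
shift(tool, units) [-0.17 -0.27  0.01]
turn units [0.11 0.02 0.04]
```

Request:
arm_command(steps=[[[0,0,0,0.1,0,0,1],[0,0,0,0,0,0,0.6],[0,0,0,0,0,0,0.4],[0,0,0,0,0,0,0.2],[0,0,0,0,0,0,0],[0,0,0,0,0,0,0]]])

```text
time: 9.8
position: [0.5867, -0.282, 0.0657]
eef_rot: [[-0.003, 1.0, 0.001], [1.0, 0.003, -0.003], [-0.003, 0.001, -1.0]]
force: [0.3, -0.3, -0.3]
gripper_width: 0.755
```

```bash
python3 -c "
from h import *
go(.581,-.285,.2,90)
o=get_obs(); c=viewer.capture('wrist'); cv2.imwrite('pics/w3.png',c['image'])
s=viewer.capture('scene'); crop(s['image'],170,190,180,140,4,'pics/s4.png')
"
```

```text
t 9.8 pos [ 0.5867 -0.282   0.0657] F [ 0.3 -0.3 -0.3] w 0.755
shift(tool, units) [-0.17 -0.28 -6.72]
turn units [0.01 0.03 0.03]
```

View pics/s4.png

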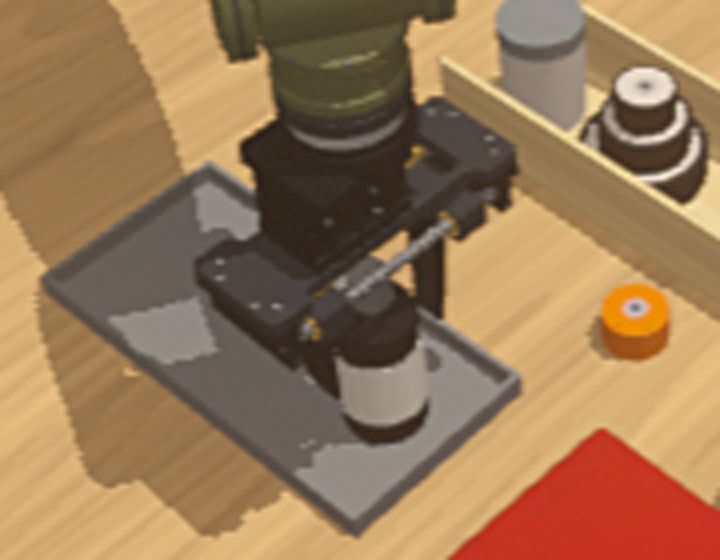

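The bottle stands upright in the tray at about (0.587, -0.282). Next is the tub.

Request:
arm_command(steps=[[[0,0,-0.4,0,0,0,0],[0,0,-0.8,0,0,0,0],[0,0,-1,0,0,0,0],[0,0,-1,0,0,0,0],[0,0,-1,0,0,0,0],[0.3,-0.1,-0.6,0,0,0,0],[0.8,-0.4,-0.1,0,0,0,0],[1,-0.5,0,0,0,0,0],[1,-0.5,0,0,0,0,0],[1,-0.5,0,0,0,0,0],[1,-0.5,0,0,0,0,0],[1,-0.5,0,0,0,0,0]]])

```text
time: 10.9
position: [0.5247, -0.1572, 0.1733]
eef_rot: [[0.002, 1.0, 0.005], [1.0, -0.002, -0.005], [-0.005, 0.005, -1.0]]
force: [0.3, 0.3, 0.2]
gripper_width: 1.0
```

```bash
python3 -c "
from h import *
go(.4695,-.028,.15,90)"
```

```text
t 10.9 pos [ 0.5247 -0.1572  0.1733] F [0.3 0.3 0.2] w 1.0
shift(tool, units) [ 6.46 -2.78  1.12]
turn units [ 0.05  0.05 -0.02]
```

Request:
arm_command(steps=[[[1,-0.4,0,0.04,0.04,0,0],[1,-0.4,0,0,0,0,0],[1,-0.4,0,0,0,0,0],[1,-0.4,0.1,0,0,0,0],[0.8,-0.4,0.3,0,0,0,0],[0.5,-0.2,0.3,0,0,0,0],[0.3,-0.1,0.2,0,0,0,0],[0.1,0,0.1,0,0,0,0],[0,0,0,0,0,0,0],[0,0,0,0,0,0,0]]])

```text
time: 11.73
position: [0.4731, -0.0327, 0.1544]
eef_rot: [[-0.002, 1.0, 0.004], [1.0, 0.002, -0.0], [-0.0, 0.004, -1.0]]
force: [0.3, 0.4, 1.0]
gripper_width: 1.001
```

```bash
python3 -c "
from h import *
go(.4695,-.028,.064,90)
c=viewer.capture('top'); crop(c['image'],290,130,190,170,4,'pics/t3.png')
"
```

```text
t 11.73 pos [ 0.4731 -0.0327  0.1544] F [0.3 0.4 1. ] w 1.001
shift(tool, units) [ 0.24 -0.2   4.52]
turn units [0.04 0.   0.02]
```

View pics/t3.png

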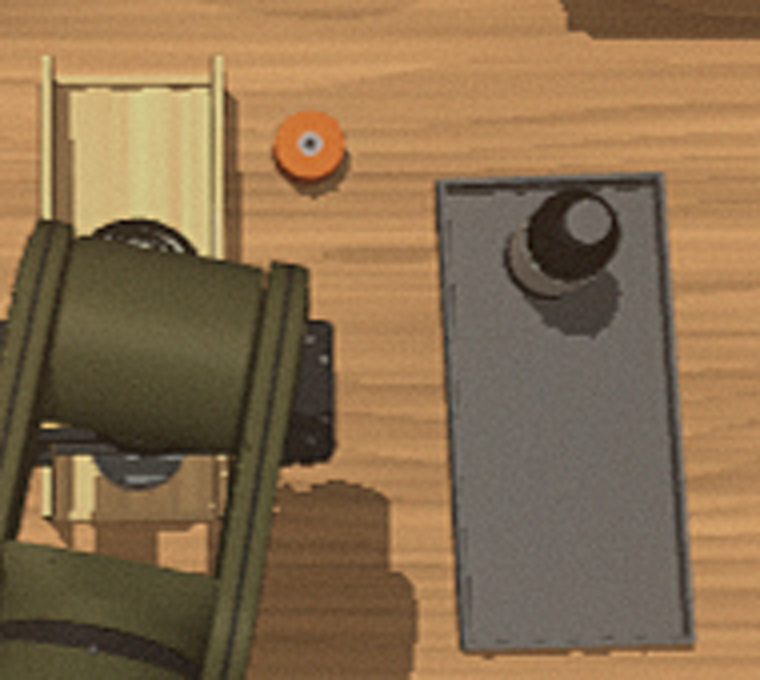

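Request:
arm_command(steps=[[[0.15,-0.15,0.5,0.03,0,0.02,0],[0,0,0.8,0,0,0,0],[0,0,0.8,0,0,0,0],[0,0,0.7,0,0,0,0],[0,0,0.5,0,0,0,0],[0,0,0.3,0,0,0,0],[0,0,0.1,0,0,0,0],[0,0,0,0,0,0,0]]])

```text
time: 12.45
position: [0.472, -0.033, 0.076]
eef_rot: [[0.007, 1.0, 0.003], [1.0, -0.007, -0.001], [-0.001, 0.003, -1.0]]
force: [0.2, -0.4, -0.2]
gripper_width: 1.004
```

```bash
python3 -c "
from h import *
go(.4695,-.028,.064,90)
o=get_obs();c=viewer.capture('wrist'); cv2.imwrite('pics/w4.png',c['image'])"
```

```text
t 12.45 pos [ 0.472 -0.033  0.076] F [ 0.2 -0.4 -0.2] w 1.004
shift(tool, units) [ 0.25 -0.13  0.6 ]
turn units [ 0.03  0.01 -0.07]
```

View pics/w4.png

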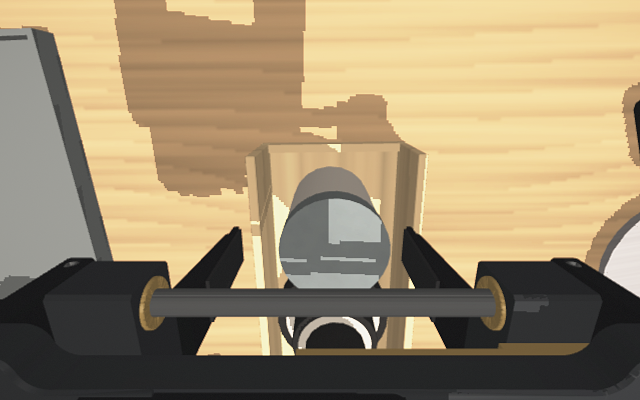

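Request:
arm_command(steps=[[[0.15,-0.08,0.25,0.02,0,-0.05,0],[0.08,-0.03,0.15,0,0,0,0],[0,0,0.08,0,0,0,0],[0,0,0,0,0,0,0]]])

```text
time: 12.83
position: [0.4717, -0.0283, 0.0682]
eef_rot: [[0.002, 1.0, 0.005], [1.0, -0.002, -0.002], [-0.002, 0.005, -1.0]]
force: [0.7, 0.1, -0.7]
gripper_width: 1.003
```

```bash
python3 -c "
from h import *
go(.4695,-.028,.065,90)"
```

```text
t 12.83 pos [ 0.4717 -0.0283  0.0682] F [ 0.7  0.1 -0.7] w 1.003
shift(tool, units) [ 0.01 -0.11  0.16]
turn units [ 0.05  0.02 -0.02]
```

Request:
arm_command(steps=[[[0,-0.1,0.12,0.04,0,-0.02,0],[0,0,0.05,0,0,0,0.2],[0,0,0,0,0,0,0.3],[0,0,0,0,0,0,0.35],[0,0,0,0,0,0,1],[0,0,0,0,0,0,1],[0,0,0,0,0,0,1],[0,0,0,0,0,0,1],[0,0,0,0,0,0,1]]], newtons=35)

```text
time: 13.58
position: [0.4704, -0.0277, 0.0657]
eef_rot: [[-0.001, 1.0, 0.003], [1.0, 0.001, -0.001], [-0.001, 0.003, -1.0]]
force: [0.7, -0.5, -0.0]
gripper_width: 0.625
```

```bash
python3 -c "
from h import *
go(.4695,-.028,.065,90)"
```

```text
t 13.58 pos [ 0.4704 -0.0277  0.0657] F [ 0.7 -0.5 -0. ] w 0.625
shift(tool, units) [-0.01 -0.05  0.03]
turn units [0.03 0.01 0.01]
```

The tub is held at about 60 mm, home TCP (0.4704, -0.0277, 0.0657). I lift it and carry it over.

Request:
arm_command(steps=[[[0,0,-0.3,0.02,0,0,1],[0,0,-0.6,0,0,0,1],[0,0,-0.8,0,0,0,1],[0,0,-0.8,0,0,0,1],[0,0,-0.8,0,0,0,1],[0,0,-0.6,0,0,0,1],[-0.3,-0.1,-0.3,0,0,0,1],[-0.6,-0.2,0,0,0,0,1],[-0.9,-0.25,0,0,0,0,1],[-0.9,-0.25,0,0,0,0,1],[-0.9,-0.25,0,0,0,0,1],[-0.9,-0.25,0,0,0,0,1]]])

```text
time: 14.58
position: [0.438, -0.12, 0.1501]
eef_rot: [[-0.008, 1.0, -0.012], [1.0, 0.008, -0.002], [-0.002, -0.012, -1.0]]
force: [-0.3, 0.5, -3.2]
gripper_width: 0.625
```

```bash
python3 -c "
from h import *
go(.401,-.291,.064,90)"
```

```text
t 14.58 pos [ 0.438  -0.12    0.1501] F [-0.3  0.5 -3.2] w 0.625
shift(tool, units) [-8.53 -1.87  4.34]
turn units [-0.12  0.02  0.08]
```

Request:
arm_command(steps=[[[-0.9,-0.2,0,-0.08,0,0.05,1],[-0.9,-0.2,0,-0.03,0,0,1],[-0.9,-0.2,0,0,0,0,1],[-0.9,-0.2,0.2,0,0,0,1],[-0.9,-0.2,0.4,0,0,0,1],[-0.9,-0.2,0.5,0,0,0,1],[-0.9,-0.2,0.5,0,0,0,1],[-0.7,-0.1,0.5,0,0,0,1],[-0.5,0,0.4,0,0,0,1],[-0.3,0,0.2,0,0,0,1],[-0.1,0,0.1,0,0,0,1],[0,0,0,0,0,0,1]]])

```text
time: 15.58
position: [0.3976, -0.2907, 0.0877]
eef_rot: [[0.003, 1.0, -0.011], [1.0, -0.003, 0.0], [0.0, -0.011, -1.0]]
force: [-1.0, 0.5, -2.4]
gripper_width: 0.624
```

```bash
python3 -c "
from h import *
go(.401,-.291,.064,90)"
```

```text
t 15.58 pos [ 0.3976 -0.2907  0.0877] F [-1.   0.5 -2.4] w 0.624
shift(tool, units) [-0.02  0.18  1.18]
turn units [-0.11 -0.   -0.03]
```

Request:
arm_command(steps=[[[0,0.08,0.3,-0.08,0,0,1],[0,0.04,0.3,0,0,0,1],[0,0,0.2,0,0,0,1],[0,0,0.1,0,0,0,1],[0,0,0,0,0,0,1]]])

```text
time: 16.0
position: [0.4014, -0.2888, 0.0689]
eef_rot: [[-0.0, 1.0, -0.001], [1.0, 0.0, -0.0], [-0.0, -0.001, -1.0]]
force: [0.6, 1.3, -2.7]
gripper_width: 0.624
```

```bash
python3 -c "
from h import *
go(.401,-.291,.064,90)"
```

```text
t 16.0 pos [ 0.4014 -0.2888  0.0689] F [ 0.6  1.3 -2.7] w 0.624
shift(tool, units) [-0.11 -0.02  0.25]
turn units [-0.01  0.    0.  ]
```

Request:
arm_command(steps=[[[0,0,0.12,0,0,0,1],[0,0,0.08,0,0,0,1],[0,0,0.06,0,0,0,1],[0,0,0,0,0,0,1]]])

```text
time: 16.33
position: [0.4021, -0.2884, 0.0639]
eef_rot: [[-0.002, 1.0, 0.0], [1.0, 0.002, -0.001], [-0.001, 0.0, -1.0]]
force: [0.5, 1.1, -3.1]
gripper_width: 0.628
```

```bash
python3 -c "
from h import *
go(.401,-.291,.064,90)"
```

```text
t 16.33 pos [ 0.4021 -0.2884  0.0639] F [ 0.5  1.1 -3.1] w 0.628
shift(tool, units) [-0.13 -0.05 -0.01]
turn units [0.   0.01 0.02]
```

Request:
arm_command(steps=[[[0,0,0.08,0,0,0,1],[0,0,0,0,0,0,1],[0,0,0,0,0,0,1]]])

```text
time: 16.58
position: [0.4031, -0.2891, 0.0646]
eef_rot: [[-0.001, 1.0, 0.002], [1.0, 0.001, -0.002], [-0.002, 0.002, -1.0]]
force: [-0.2, 0.4, -2.0]
gripper_width: 0.624
```

```bash
python3 -c "
from h import *
go(.401,-.291,.064,90)"
```

```text
t 16.58 pos [ 0.4031 -0.2891  0.0646] F [-0.2  0.4 -2. ] w 0.624
shift(tool, units) [-0.1  -0.11  0.03]
turn units [0.02 0.02 0.01]
```

Request:
arm_command(steps=[[[0,0,0.1,0,0,0,1],[0,0,0.04,0,0,0,1],[0,0,0,0,0,0,0.6],[0,0,0,0,0,0,0.35],[0,0,0,0,0,0,0.3],[0,0,0,0,0,0,0.2],[0,0,0,0,0,0,0],[0,0,0,0,0,0,0],[0,0,0,0,0,0,0]]])

```text
time: 17.33
position: [0.4047, -0.2905, 0.0642]
eef_rot: [[-0.001, 1.0, 0.005], [1.0, 0.001, -0.004], [-0.004, 0.005, -1.0]]
force: [-0.5, -0.3, -0.4]
gripper_width: 0.924
```

```bash
python3 -c "
from h import *
go(.563,-.0255,.15,0)
s=viewer.capture('scene'); crop(s['image'],170,190,180,140,4,'pics/s5.png')"
```

```text
t 17.33 pos [ 0.4047 -0.2905  0.0642] F [-0.5 -0.3 -0.4] w 0.924
shift(tool, units) [13.22  7.95 -4.31]
turn units [ 7.000e-02 -1.000e-02  1.572e+01]
```

View pics/s5.png

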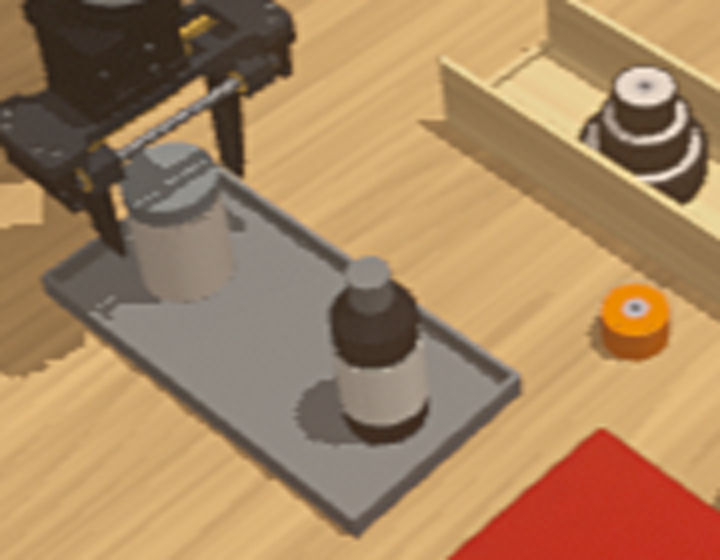

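Both stand upright in the tray and the stack is whole. For the small wheel I keep the jaws along y, above the 60 mm boards, so no turn is needed now.

Request:
arm_command(steps=[[[0,0,-0.4,0.05,0.03,0,0],[0,0,-0.8,0,0,0,0],[0,0,-1,0,0,0,0],[0,0,-1,0,0,0,0],[0,0,-0.8,0,0,0,0],[0.3,0.2,-0.5,0,0,0,0],[0.7,0.4,-0.1,0,0,0,0],[1,0.6,0,0,0,0,0],[1,0.6,0,0,0,0,0],[1,0.6,0,0,0,0,0],[1,0.6,0,0,0,0,0],[1,0.6,0,0,0,0,0]]])

```text
time: 18.38
position: [0.4797, -0.1673, 0.1667]
eef_rot: [[0.008, 1.0, 0.002], [1.0, -0.008, -0.002], [-0.002, 0.002, -1.0]]
force: [-0.6, -0.9, -0.8]
gripper_width: 1.001
```

```bash
python3 -c "
from h import *
go(.5635,-.0255,.15,90)"
```

```text
t 18.38 pos [ 0.4797 -0.1673  0.1667] F [-0.6 -0.9 -0.8] w 1.001
shift(tool, units) [7.12 4.13 0.83]
turn units [ 0.02  0.02 -0.08]
```

Request:
arm_command(steps=[[[1,0.6,0,0,0,-0.05,0],[1,0.6,0,0,0,0,0],[1,0.6,0,0,0,0,0],[1,0.6,0,0,0,0,0],[1,0.5,0,0,0,0,0],[0.7,0.4,0.2,0,0,0,0],[0.4,0.2,0.2,0,0,0,0],[0.2,0.1,0.1,0,0,0,0],[0.1,0,0,0,0,0,0],[0,0,0,0,0,0,0]]])

```text
time: 19.22
position: [0.557, -0.0245, 0.1585]
eef_rot: [[-0.004, 1.0, 0.002], [1.0, 0.004, -0.001], [-0.001, 0.002, -1.0]]
force: [-0.1, 0.3, -0.7]
gripper_width: 1.001
```

```bash
python3 -c "
from h import *
go(.5635,-.0255,.067,90)
o=get_obs();c=viewer.capture('wrist'); cv2.imwrite('pics/w5.png',c['image']); print(proj(c,(.5635,-.0255,.084),o))"
```

```text
t 19.22 pos [ 0.557  -0.0245  0.1585] F [-0.1  0.3 -0.7] w 1.001
shift(tool, units) [-0.05  0.32  4.58]
turn units [0.02 0.01 0.04]
[321.01091747 210.48965346]
```

View pics/w5.png

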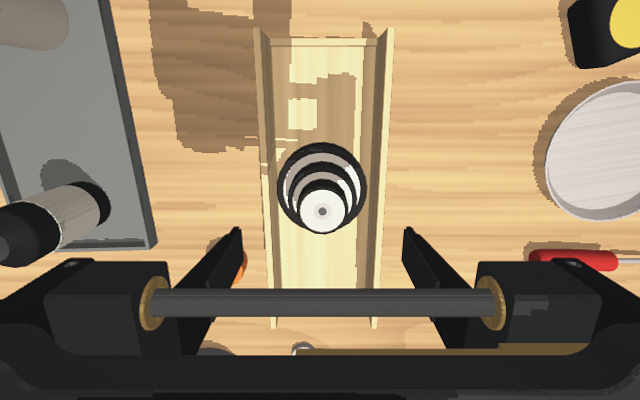

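Hub centre is at (322,211) against a predicted (321,210.5), so the stack position holds. I descend.

Request:
arm_command(steps=[[[0,0.2,0.5,0,0,0.03,0],[0,0.1,0.8,0,0,0,0],[0,0,0.8,0,0,0,0],[0,0,0.7,0,0,0,0],[0,0,0.5,0,0,0,0],[0,0,0.3,0,0,0,0],[0,0,0.1,0,0,0,0],[0,0,0,0,0,0,0]]])

```text
time: 19.93
position: [0.5635, -0.0306, 0.0801]
eef_rot: [[0.008, 1.0, 0.005], [1.0, -0.008, -0.003], [-0.003, 0.005, -1.0]]
force: [-0.0, 0.9, 0.2]
gripper_width: 1.0
```

```bash
python3 -c "
from h import *
go(.5635,-.0255,.067,90)"
```

```text
t 19.93 pos [ 0.5635 -0.0306  0.0801] F [-0.   0.9  0.2] w 1.0
shift(tool, units) [ 0.26 -0.01  0.66]
turn units [ 0.05  0.03 -0.08]
```

Request:
arm_command(steps=[[[0.14,0,0.25,0.04,0,-0.05,0],[0.08,0,0.2,0,0,0,0],[0,0,0.1,0,0,0,0],[0,0,0,0,0,0,0]]])

```text
time: 20.27
position: [0.5651, -0.0262, 0.0701]
eef_rot: [[0.003, 1.0, 0.004], [1.0, -0.003, -0.003], [-0.003, 0.004, -1.0]]
force: [-0.0, -0.6, 0.4]
gripper_width: 0.996
```

```bash
python3 -c "
from h import *
go(.5635,-.0255,.067,90)"
```

```text
t 20.27 pos [ 0.5651 -0.0262  0.0701] F [-0.  -0.6  0.4] w 0.996
shift(tool, units) [ 0.04 -0.08  0.15]
turn units [ 0.04  0.03 -0.03]
```

Request:
arm_command(steps=[[[0.03,-0.07,0.12,0.04,0.02,-0.03,0],[0,0,0.04,0,0,0,0.2],[0,0,0,0,0,0,0.35],[0,0,0,0,0,0,0.45],[0,0,0,0,0,0,0.5],[0,0,0,0,0,0,1],[0,0,0,0,0,0,1],[0,0,0,0,0,0,1],[0,0,0,0,0,0,1]]], newtons=20)

```text
time: 21.02
position: [0.5648, -0.0255, 0.0683]
eef_rot: [[-0.001, 1.0, 0.003], [1.0, 0.001, -0.001], [-0.001, 0.003, -1.0]]
force: [-0.8, -0.6, -0.1]
gripper_width: 0.494
```

```bash
python3 -c "
from h import *
go(.5635,-.0255,.067,90)
s=viewer.capture('scene'); crop(s['image'],260,140,180,140,4,'pics/s6.png')"
```

```text
t 21.02 pos [ 0.5648 -0.0255  0.0683] F [-0.8 -0.6 -0.1] w 0.494
shift(tool, units) [-0.   -0.06  0.07]
turn units [0.03 0.01 0.01]
```

View pics/s6.png

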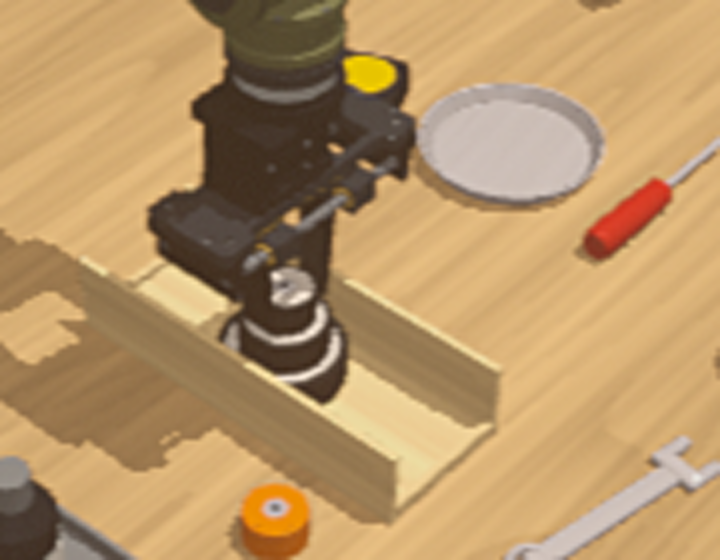

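Request:
arm_command(steps=[[[0,0,0,0.02,0,0,1],[0,0,0,0,0,0,1],[0,0,0,0,0,0,1]]])

```text
time: 21.32
position: [0.5648, -0.0254, 0.0683]
eef_rot: [[-0.001, 1.0, 0.0], [1.0, 0.001, -0.001], [-0.001, 0.0, -1.0]]
force: [-0.0, -0.2, 0.1]
gripper_width: 0.462
```

```bash
python3 -c "
from h import *
go(.491,-.288,.014,90)"
```

```text
t 21.32 pos [ 0.5648 -0.0254  0.0683] F [-0.  -0.2  0.1] w 0.462
shift(tool, units) [-13.12  -3.7    2.73]
turn units [0.   0.01 0.01]
```

Request:
arm_command(steps=[[[0,0,-0.3,0,0,0,1],[0,0,-0.6,0,0,0,1],[0,0,-0.6,0,0,0,1],[0,-0.3,-0.4,0,0,0,1],[-0.5,-0.6,0,0,0,0,1],[-0.9,-0.6,0,0,0,0,1],[-1,-0.6,0,0,0,0,1],[-1,-0.5,0,0,0,0,1],[-1,-0.4,0,0,0,0,1],[-1,-0.2,0,0,0,0,1],[-1,0,0,0,0,0,1],[-1,0,0,0,0,0,1]]])

```text
time: 22.32
position: [0.499, -0.176, 0.1216]
eef_rot: [[-0.008, 1.0, 0.012], [1.0, 0.008, -0.004], [-0.004, 0.012, -1.0]]
force: [0.5, 0.1, -0.0]
gripper_width: 0.46
```

```bash
python3 -c "
from h import *
go(.495,-.288,.0143,90)"
```

```text
t 22.32 pos [ 0.499  -0.176   0.1216] F [ 0.5  0.1 -0. ] w 0.46
shift(tool, units) [-5.58 -0.31  5.38]
turn units [0.12 0.04 0.08]
```

Request:
arm_command(steps=[[[-0.9,-0.1,0,0.08,0.02,0.05,1],[-0.9,-0.1,0,0,0,0,1],[-0.9,0,0.2,0,0,0,1],[-0.8,0,0.4,0,0,0,1],[-0.6,0,0.6,0,0,0,1],[-0.4,0,0.6,0,0,0,1],[-0.2,0,0.6,0,0,0,1],[0,0,0.5,0,0,0,1],[0,0,0.4,0,0,0,1],[0,0,0.3,0,0,0,1],[0,0,0.1,0,0,0,1],[0,0,0,0,0,0,1]]])

```text
time: 23.32
position: [0.4951, -0.277, 0.0505]
eef_rot: [[-0.0, 1.0, 0.011], [1.0, 0.0, -0.006], [-0.006, 0.011, -1.0]]
force: [-0.6, -0.8, -1.2]
gripper_width: 0.46
```

```bash
python3 -c "
from h import *
go(.495,-.288,.0143,90)"
```

```text
t 23.32 pos [ 0.4951 -0.277   0.0505] F [-0.6 -0.8 -1.2] w 0.46
shift(tool, units) [-0.54 -0.02  1.81]
turn units [0.11 0.06 0.  ]
```

Request:
arm_command(steps=[[[-0.3,0,0.3,0.08,0.05,0,1],[-0.2,0,0.4,0,0,0,1],[0,0,0.4,0,0,0,1],[0,0,0.3,0,0,0,1],[0,0,0.2,0,0,0,1],[0,0,0.1,0,0,0,1],[0,0,0,0,0,0,1]]])

```text
time: 23.9
position: [0.4968, -0.288, 0.0143]
eef_rot: [[-0.002, 1.0, 0.005], [1.0, 0.002, -0.002], [-0.002, 0.005, -1.0]]
force: [-0.4, 0.2, 2.1]
gripper_width: 0.455
```

```bash
python3 -c "
from h import *
go(.495,-.288,.0143,90)"
```

```text
t 23.9 pos [ 0.4968 -0.288   0.0143] F [-0.4  0.2  2.1] w 0.455
shift(tool, units) [-0.   -0.09  0.  ]
turn units [0.05 0.02 0.02]
```

Request:
arm_command(steps=[[[0,0,0.02,0.04,0,0,1],[0,0,0,0,0,0,0.45],[0,0,0,0,0,0,0.4],[0,0,0,0,0,0,0.35],[0,0,0,0,0,0,0.3],[0,0,0,0,0,0,0.3],[0,0,-0.3,0,0,0,0.3],[0,0,-0.6,0,0,0,0.3],[0,0,-0.8,0,0,0,0.3]]])

```text
time: 24.65
position: [0.4952, -0.2866, 0.0478]
eef_rot: [[-0.002, 1.0, -0.004], [1.0, 0.002, 0.001], [0.001, -0.004, -1.0]]
force: [-0.3, -0.5, 0.0]
gripper_width: 0.701
```

```bash
python3 -c "
from h import *
go(.495,-.288,.15,90)
s=viewer.capture('scene'); crop(s['image'],170,190,180,140,4,'pics/s7.png')"
```

```text
t 24.65 pos [ 0.4952 -0.2866  0.0478] F [-0.3 -0.5  0. ] w 0.701
shift(tool, units) [-0.06 -0.03 -5.11]
turn units [-0.04 -0.01  0.02]
```

View pics/s7.png

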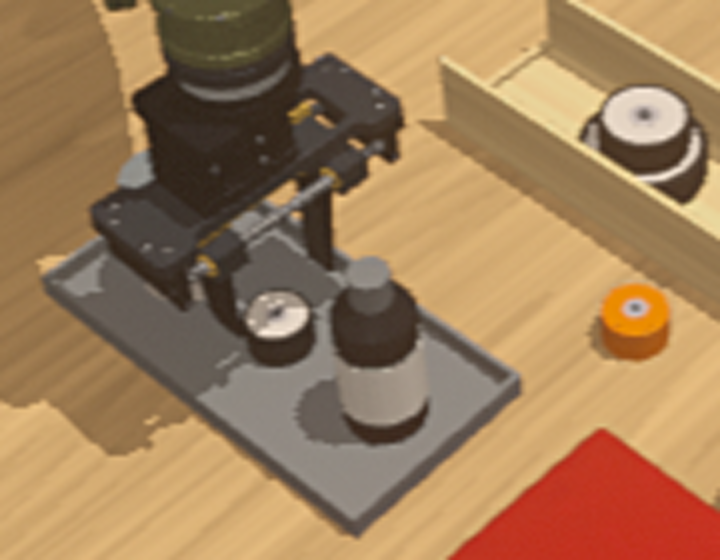

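The small wheel lies flat in the tray between the tub and the bottle. I rise, turn the jaws to x and go to the middle wheel.

Request:
arm_command(steps=[[[0,0,-1,0,0,0,0],[0,0,-1,0,0,0,0],[0,0,-1,0,0,0,0],[0,0,-1,0,0,0.5,0],[0,0,-0.6,0,0,1,0],[0,0,-0.3,0,0,1,0],[0,0,0,0,0,1,0],[0,0,0,0,0,1,0],[0,0,0,0,0,1,0],[0,0,0,0,0,1,0],[0,0,0,0,0,1,0],[0,0,0,0,0,1,0]]])

```text
time: 25.7
position: [0.5013, -0.2907, 0.1698]
eef_rot: [[0.776, 0.631, 0.02], [0.631, -0.775, -0.016], [0.005, 0.025, -1.0]]
force: [-0.0, -0.1, 1.1]
gripper_width: 0.999
```

Request:
arm_command(steps=[[[0,0,0,0,0,1,0],[0,0,0,0,0,1,0],[0,0,0,0,0,1,0],[0,0,0,0,0,1,0],[0,0,0,0,0,1,0],[0,0,0,0,0,0.8,0],[0,0,0,0,0,0.5,0],[0,0,0,0,0,0.2,0],[0,0,0,0,0,0,0]]])

```text
time: 26.45
position: [0.5029, -0.2919, 0.1776]
eef_rot: [[1.0, -0.004, 0.029], [-0.003, -1.0, -0.023], [0.03, 0.023, -0.999]]
force: [0.4, -0.3, 0.0]
gripper_width: 0.998
```

```bash
python3 -c "
from h import *
go(.563,-.0255,.12,0)"
```

```text
t 26.45 pos [ 0.5029 -0.2919  0.1776] F [ 0.4 -0.3  0. ] w 0.998
shift(tool, units) [  2.88 -13.39   2.66]
turn units [ 0.23 -0.3  -0.03]
```

Request:
arm_command(steps=[[[0.1,-0.5,0,0.15,-0.2,0,0],[0.2,-0.9,0,0.05,-0.05,0,0],[0.2,-1,0,0,0,0,0],[0.2,-1,0,0,0,0,0],[0.2,-1,0,0,0,0,0],[0.2,-1,0.1,0,0,0,0],[0.2,-1,0.2,0,0,0,0],[0.2,-1,0.2,0,0,0,0],[0.2,-1,0.2,0,0,0,0],[0.2,-1,0.2,0,0,0,0],[0.2,-1,0.2,0,0,0,0],[0.2,-0.7,0.2,0,0,0,0]]])

```text
time: 27.45
position: [0.5521, -0.0646, 0.1562]
eef_rot: [[1.0, 0.005, 0.014], [0.005, -1.0, -0.008], [0.014, 0.008, -1.0]]
force: [0.2, -1.3, -0.5]
gripper_width: 0.999
```

```bash
python3 -c "
from h import *
go(.563,-.0255,.12,0)"
```

```text
t 27.45 pos [ 0.5521 -0.0646  0.1562] F [ 0.2 -1.3 -0.5] w 0.999
shift(tool, units) [ 0.53 -1.96  1.8 ]
turn units [ 0.08 -0.14  0.05]
```

Request:
arm_command(steps=[[[0.2,-0.6,0.3,0.06,-0.1,0.03,0],[0.1,-0.5,0.4,0,-0.03,0,0],[0.1,-0.3,0.4,0,0,0,0],[0,-0.1,0.3,0,0,0,0],[0,0,0.1,0,0,0,0],[0,0,0,0,0,0,0]]])

```text
time: 27.95
position: [0.5607, -0.0306, 0.1227]
eef_rot: [[1.0, 0.008, -0.001], [0.008, -1.0, -0.002], [-0.001, 0.002, -1.0]]
force: [0.8, 0.3, -0.1]
gripper_width: 0.999
```

```bash
python3 -c "
from h import *
go(.563,-.0255,.040,0)
o=get_obs();c=viewer.capture('wrist'); cv2.imwrite('pics/w6.png',c['image']); print(proj(c,(.563,-.0255,.058),o))"
```

```text
t 27.95 pos [ 0.5607 -0.0306  0.1227] F [ 0.8  0.3 -0.1] w 0.999
shift(tool, units) [ 0.12 -0.26  4.14]
turn units [0.02 0.01 0.08]
[324.10801781 202.09130735]
```

View pics/w6.png

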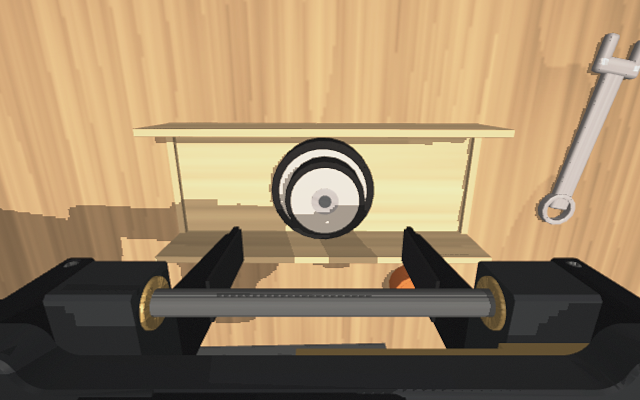

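Middle hub is at (325,202), 1 px from my projection. I descend with the jaws along x.

Request:
arm_command(steps=[[[0.08,-0.2,0.4,0,0,0.06,0],[0,-0.05,0.7,0,0,0,0],[0,0,0.8,0,0,0,0],[0,0,0.6,0,0,0,0],[0,0,0.4,0,0,0,0],[0,0,0.2,0,0,0,0],[0,0,0.1,0,0,0,0],[0,0,0,0,0,0,0]]])

```text
time: 28.67
position: [0.5641, -0.0283, 0.0565]
eef_rot: [[1.0, -0.005, 0.003], [-0.005, -1.0, -0.003], [0.003, 0.003, -1.0]]
force: [-0.1, -0.4, 0.1]
gripper_width: 1.002
```

```bash
python3 -c "
from h import *
go(.563,-.0255,.039,0)"
```

```text
t 28.67 pos [ 0.5641 -0.0283  0.0565] F [-0.1 -0.4  0.1] w 1.002
shift(tool, units) [-0.06 -0.14  0.87]
turn units [ 0.03 -0.03 -0.05]
```

Request:
arm_command(steps=[[[-0.03,-0.1,0.3,0.02,-0.02,-0.04,0],[0,0,0.25,0,0,0,0],[0,0,0.12,0,0,0,0],[0,0,0.05,0,0,0,0],[0,0,0,0,0,0,0]]])

```text
time: 29.08
position: [0.5651, -0.0263, 0.0427]
eef_rot: [[1.0, -0.001, 0.005], [-0.001, -1.0, -0.001], [0.005, 0.001, -1.0]]
force: [0.4, 0.3, -0.0]
gripper_width: 0.999
```

```bash
python3 -c "
from h import *
go(.563,-.0255,.039,0)"
```

```text
t 29.08 pos [ 0.5651 -0.0263  0.0427] F [ 0.4  0.3 -0. ] w 0.999
shift(tool, units) [-0.1  -0.04  0.18]
turn units [ 0.01 -0.05 -0.01]
```

Request:
arm_command(steps=[[[-0.1,-0.04,0.1,0,-0.04,0,0],[0,0,0.05,0,-0.01,0,0],[0,0,0,0,0,0,0.15],[0,0,0,0,0,0,0.25],[0,0,0,0,0,0,0.3],[0,0,0,0,0,0,0.3],[0,0,0,0,0,0,0.3]]])

```text
time: 29.67
position: [0.5636, -0.0255, 0.0404]
eef_rot: [[1.0, -0.001, 0.001], [-0.001, -1.0, -0.001], [0.001, 0.001, -1.0]]
force: [-0.1, 0.3, 0.3]
gripper_width: 0.721
```

```bash
python3 -c "
from h import *
go(.563,-.0255,.039,0)"
```

```text
t 29.67 pos [ 0.5636 -0.0255  0.0404] F [-0.1  0.3  0.3] w 0.721
shift(tool, units) [-0.03  0.    0.07]
turn units [ 0.01 -0.01 -0.01]
```

Request:
arm_command(steps=[[[0,0,0.03,0,0,0,0.35],[0,0,0,0,0,0,0.5],[0,0,0,0,0,0,1],[0,0,0,0,0,0,1],[0,0,0,0,0,0,1],[0,0,0,0,0,0,1]]], newtons=25)

```text
time: 30.17
position: [0.5632, -0.0255, 0.0399]
eef_rot: [[1.0, -0.001, -0.0], [-0.001, -1.0, -0.001], [-0.0, 0.001, -1.0]]
force: [-0.4, 0.6, 0.2]
gripper_width: 0.668
```

```bash
python3 -c "
from h import *
go(.563,-.0255,.039,0)"
```

```text
t 30.17 pos [ 0.5632 -0.0255  0.0399] F [-0.4  0.6  0.2] w 0.668
shift(tool, units) [-0.01  0.    0.04]
turn units [ 0.01  0.   -0.01]
```

The middle wheel is held at 64 mm. I lift it and go to the dish.

Request:
arm_command(steps=[[[0,0,-0.2,0,0,0,1],[0,0,-0.5,0,0,0,1],[0,0,-0.8,0,0,0,1],[0,0,-0.8,0,0,0,1],[0,0,-0.8,0,0,0,1],[0,-0.3,-0.5,0,0,0,1],[-0.1,-0.7,-0.1,0,0,0,1],[-0.1,-1,0,0,0,0,1],[-0.1,-1,0,0,0,0,1],[-0.1,-1,0,0,0,0,1],[-0.1,-1,0,0,0,0,1],[-0.1,-1,0,0,0,0,1]]])

```text
time: 31.17
position: [0.5486, 0.1015, 0.1183]
eef_rot: [[1.0, -0.007, -0.002], [-0.007, -1.0, 0.001], [-0.002, -0.001, -1.0]]
force: [0.7, -0.8, -1.3]
gripper_width: 0.666
```

```bash
python3 -c "
from h import *
go(.53,.267,.03,0)"
```

```text
t 31.17 pos [0.5486 0.1015 0.1183] F [ 0.7 -0.8 -1.3] w 0.666
shift(tool, units) [-0.98 -8.27  4.42]
turn units [-0.01  0.02 -0.07]
```

Request:
arm_command(steps=[[[-0.1,-1,0,0,0,-0.04,1],[-0.1,-1,0,0,0,0,1],[-0.1,-1,0,0,0,0,1],[-0.1,-1,0,0,0,0,1],[-0.1,-1,0,0,0,0,1],[-0.1,-0.9,0.2,0,0,0,1],[-0.1,-0.7,0.3,0,0,0,1],[0,-0.4,0.3,0,0,0,1],[0,-0.2,0.2,0,0,0,1],[0,-0.1,0.1,0,0,0,1],[0,0,0,0,0,0,1],[0,0,0,0,0,0,1]]])

```text
time: 32.17
position: [0.5226, 0.2678, 0.0901]
eef_rot: [[1.0, 0.008, -0.012], [0.008, -1.0, 0.002], [-0.012, -0.002, -1.0]]
force: [0.2, -1.7, -2.5]
gripper_width: 0.667
```

```bash
python3 -c "
from h import *
go(.53,.267,.03,0)
o=get_obs();c=viewer.capture('wrist'); cv2.imwrite('pics/w7.png',c['image']); print(proj(c,(.53,.267,.016),o))
t=viewer.capture('top'); crop(t['image'],155,150,100,140,4,'pics/t4.png')
s=viewer.capture('scene'); crop(s['image'],310,120,140,110,5,'pics/s8.png')"
```

```text
t 32.17 pos [0.5226 0.2678 0.0901] F [ 0.2 -1.7 -2.5] w 0.667
shift(tool, units) [0.4  0.05 3.  ]
turn units [-0.02  0.12  0.08]
[331.0682612  205.68125944]
```

View pics/w7.png

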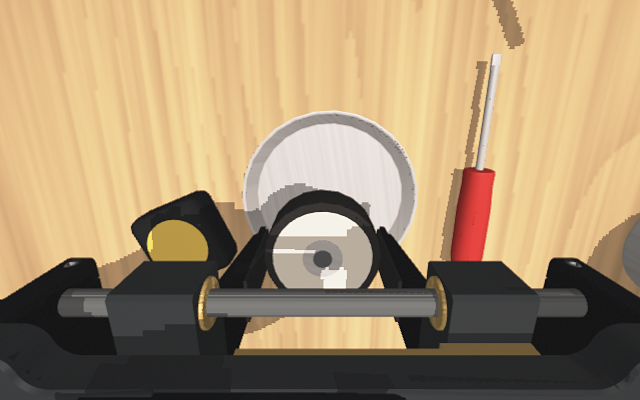

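View pics/s8.png

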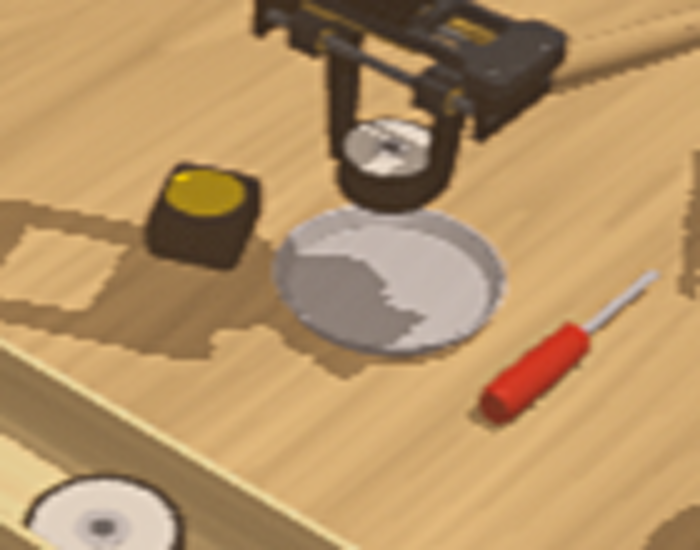

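The dish spans columns 244 to 416, centred near 330 as predicted (331). The tape and screwdriver are clear.

Request:
arm_command(steps=[[[0.2,0,0.2,0,0.09,0.06,1],[0.1,0,0.5,0,0.02,0,1],[0.05,0,0.5,0,0,0,1],[0,0,0.5,0,0,0,1],[0,0,0.4,0,0,0,1],[0,0,0.3,0,0,0,1],[0,0,0.1,0,0,0,1],[0,0,0,0,0,0,1]]])

```text
time: 32.98
position: [0.5314, 0.2655, 0.0347]
eef_rot: [[1.0, -0.003, 0.0], [-0.003, -1.0, 0.002], [0.0, -0.002, -1.0]]
force: [-1.1, -0.1, -1.2]
gripper_width: 0.668
```

```bash
python3 -c "
from h import *
go(.53,.267,.012,0)"
```

```text
t 32.98 pos [0.5314 0.2655 0.0347] F [-1.1 -0.1 -1.2] w 0.668
shift(tool, units) [-0.07 -0.08  1.13]
turn units [-0.02 -0.   -0.03]
```

Request:
arm_command(steps=[[[-0.05,-0.05,0.3,0,0,-0.02,1],[0,0,0.3,0,0,0,1],[0,0,0.2,0,0,0,1],[0,0,0.1,0,0,0,1],[0,0,0,0,0,0,1]]])

```text
time: 33.4
position: [0.5304, 0.267, 0.0151]
eef_rot: [[1.0, -0.001, 0.001], [-0.001, -1.0, 0.002], [0.001, -0.002, -1.0]]
force: [0.4, 0.3, -2.4]
gripper_width: 0.668
```

```bash
python3 -c "
from h import *
go(.53,.267,.012,0)"
```

```text
t 33.4 pos [0.5304 0.267  0.0151] F [ 0.4  0.3 -2.4] w 0.668
shift(tool, units) [-0.02  0.    0.16]
turn units [-0.02 -0.01 -0.01]
```

Request:
arm_command(steps=[[[0,0,0.1,0,0,0,1],[0,0,0.08,0,0,0,1],[0,0,0.04,0,0,0,1],[0,0,0,0,0,0,1]]])

```text
time: 33.73
position: [0.5312, 0.2674, 0.0122]
eef_rot: [[1.0, -0.001, 0.002], [-0.001, -1.0, 0.003], [0.002, -0.003, -1.0]]
force: [0.9, -0.0, -1.4]
gripper_width: 0.672
```

```bash
python3 -c "
from h import *
go(.53,.267,.012,0)"
```

```text
t 33.73 pos [0.5312 0.2674 0.0122] F [ 0.9 -0.  -1.4] w 0.672
shift(tool, units) [-0.06  0.02  0.01]
turn units [-0.03 -0.02 -0.01]
```

Request:
arm_command(steps=[[[0,0,0.06,0,0,0,1],[0,0,0,0,0,0,0.33],[0,0,0,0,0,0,0.28],[0,0,0,0,0,0,0.22],[0,0,0,0,0,0,0.2],[0,0,0,0,0,0,0.2],[0,0,0,0,0,0,0.2]]])

```text
time: 34.32
position: [0.5332, 0.2681, 0.0128]
eef_rot: [[1.0, -0.001, 0.007], [-0.001, -1.0, 0.005], [0.007, -0.005, -1.0]]
force: [-0.1, 0.1, -0.3]
gripper_width: 0.799
```

```bash
python3 -c "
from h import *
go(.53,.267,.012,0)"
```

```text
t 34.32 pos [0.5332 0.2681 0.0128] F [-0.1  0.1 -0.3] w 0.799
shift(tool, units) [-0.16  0.06  0.04]
turn units [-0.05 -0.07 -0.01]
```

Released. I rise straight up and check.

Request:
arm_command(steps=[[[-0.05,0,-0.3,-0.03,-0.05,0,0.2],[0,0,-0.6,0,0,0,0.2],[0,0,-0.9,0,0,0,0.2],[0,0,-1,0,0,0,0.2],[0,0,-1,0,0,0,0.2],[0,0,-1,0,0,0,0.2],[0,0,-1,0,0,0,0.2],[0,0,-0.6,0,0,0,0.2],[0,0,-0.2,0,0,0,0.2]]])

```text
time: 35.07
position: [0.5312, 0.2678, 0.1559]
eef_rot: [[1.0, -0.0, 0.001], [-0.0, -1.0, 0.001], [0.001, -0.001, -1.0]]
force: [-0.1, 0.0, 0.4]
gripper_width: 0.798
```

```bash
python3 -c "
from h import *
go(.495,-.288,.16,90)
s=viewer.capture('scene'); crop(s['image'],310,120,140,110,5,'pics/s9.png')
c=viewer.capture('top'); crop(c['image'],155,150,180,140,4,'pics/t5.png')"
```

```text
t 35.07 pos [0.5312 0.2678 0.1559] F [-0.1  0.   0.4] w 0.798
shift(tool, units) [-1.8  27.79 -0.23]
turn units [-0.000e+00 -1.000e-02 -1.571e+01]
```

View pics/s9.png

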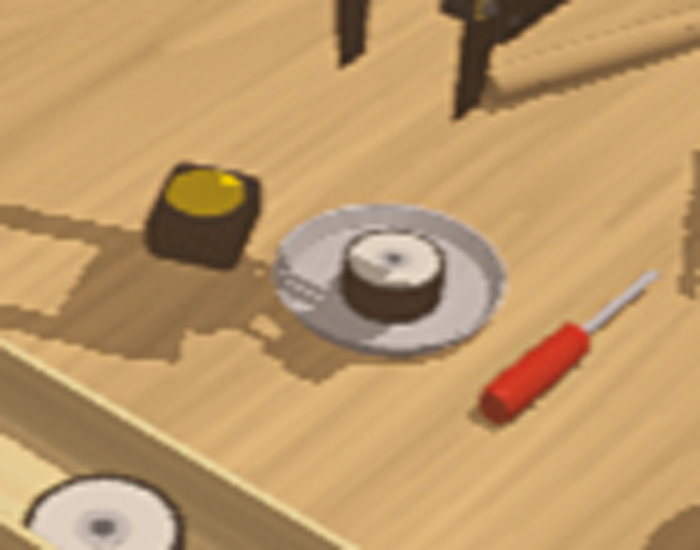

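The middle wheel lies flat and central in the dish, and tape and screwdriver are unmoved. I return to the tray for the small wheel.

Request:
arm_command(steps=[[[-0.06,0.5,-0.1,0,0,0,0],[-0.06,0.9,-0.1,0,0,0,0],[-0.06,1,0,0,0,0,0],[-0.06,1,0,0,0,0,0],[-0.06,1,0,0,0,0,0],[-0.06,1,0,0,0,0,0],[-0.06,1,0,0,0,0,0],[-0.06,1,0,0,0,0,0],[-0.06,1,0,0,0,0,0],[-0.06,1,0,0,0,0,0],[-0.06,1,0,0,0,0,0],[-0.06,1,0,0,0,0,0]]])

```text
time: 36.17
position: [0.5015, 0.0249, 0.1387]
eef_rot: [[0.999, 0.006, -0.036], [0.005, -1.0, -0.007], [-0.036, 0.007, -0.999]]
force: [-0.1, -0.4, 0.3]
gripper_width: 1.0
```

Request:
arm_command(steps=[[[-0.06,1,0,0,0,0,0.2],[-0.06,1,0,0,0,0,0.2],[-0.06,1,0,0,0,0,0.2],[-0.06,1,0,0,0,0,0.2],[-0.06,1,0,0,0,0,0.2],[-0.06,1,0,0,0,0,0.2],[-0.06,1,0,0,0,0,0.2],[-0.06,1,0,0,0,0,0.2],[-0.06,1,0,0,0,0,0.2],[-0.06,1,0,0,0,0,0.2],[-0.06,1,0,0,0,0,0.2],[-0.06,1,0,0,0,0,0.2]]])

```text
time: 37.17
position: [0.4666, -0.2285, 0.118]
eef_rot: [[0.997, 0.003, -0.076], [0.003, -1.0, 0.004], [-0.076, -0.004, -0.997]]
force: [0.6, 0.9, 0.5]
gripper_width: 0.803
```

```bash
python3 -c "
from h import *
go(.496,-.288,.155,90)"
```

```text
t 37.17 pos [ 0.4666 -0.2285  0.118 ] F [0.6 0.9 0.5] w 0.803
shift(tool, units) [ 1.31  2.97 -1.97]
turn units [ -0.63   0.57 -15.67]
```

The z and tilt drifted on the long run, to TCP 0.118 with a tilt of 0.076. I raise and level before turning.

Request:
arm_command(steps=[[[0.2,0.3,-0.6,0,0.4,0,0.2],[0.4,0.5,-0.8,0,0.2,0,0.2],[0.4,0.6,-0.6,0,0.1,0,0.2],[0.2,0.6,-0.2,0,0,0,0.2],[0,0.4,0,0,0,0,0.2],[0,0.1,0,0,0,0,0.2],[0,0,0,0,0,0,0.2]]])

```text
time: 37.75
position: [0.4825, -0.2837, 0.1487]
eef_rot: [[1.0, -0.004, -0.025], [-0.004, -1.0, 0.016], [-0.025, -0.016, -1.0]]
force: [-0.1, -0.1, 0.1]
gripper_width: 0.798
```

```bash
python3 -c "
from h import *
go(.496,-.288,.165,0)"
```

```text
t 37.75 pos [ 0.4825 -0.2837  0.1487] F [-0.1 -0.1  0.1] w 0.798
shift(tool, units) [ 0.65  0.2  -0.83]
turn units [-0.16  0.25 -0.04]
```

Request:
arm_command(steps=[[[0.4,0.1,-0.5,-0.12,0.2,0,0.2],[0.2,0,-0.3,0,0,-0.5,0.2],[0,0,0,0,0,-1,0.2],[0,0,0,0,0,-1,0.2],[0,0,0,0,0,-1,0.2],[0,0,0,0,0,-1,0.2],[0,0,0,0,0,-1,0.2],[0,0,0,0,0,-1,0.2],[0,0,0,0,0,-1,0.2],[0,0,0,0,0,-1,0.2],[0,0,0,0,0,-1,0.2],[0,0,0,0,0,-1,0.2]]])

```text
time: 38.75
position: [0.4967, -0.2776, 0.1631]
eef_rot: [[0.449, 0.893, -0.003], [0.893, -0.449, 0.006], [0.004, -0.005, -1.0]]
force: [-0.6, 0.4, -0.6]
gripper_width: 0.803
```

```bash
python3 -c "
from h import *
go(.496,-.288,.155,90)"
```

```text
t 38.75 pos [ 0.4967 -0.2776  0.1631] F [-0.6  0.4 -0.6] w 0.803
shift(tool, units) [-0.48  0.2   0.4 ]
turn units [-0.04 -0.05 -4.66]
```

Request:
arm_command(steps=[[[-0.2,0.1,0,-0.04,-0.05,-1,0.2],[-0.1,0,0,0,0,-1,0.2],[0,0,0,0,0,-1,0.2],[0,0,0,0,0,-0.7,0.2],[0,0,0,0,0,-0.4,0.2],[0,0,0,0,0,-0.2,0.2],[0,0,0,0,0,0,0.2],[0,0,0,0,0,0,0.2]]])

```text
time: 39.42
position: [0.4979, -0.2785, 0.1636]
eef_rot: [[0.004, 1.0, 0.002], [1.0, -0.004, -0.001], [-0.001, 0.002, -1.0]]
force: [-0.7, -0.4, 0.1]
gripper_width: 0.801
```

```bash
python3 -c "
from h import *
go(.496,-.288,.1,90)
o=get_obs();c=viewer.capture('wrist'); cv2.imwrite('pics/w8.png',c['image']); print(proj(c,(.496,-.288,.03),o))"
```

```text
t 39.42 pos [ 0.4979 -0.2785  0.1636] F [-0.7 -0.4  0.1] w 0.801
shift(tool, units) [-0.47 -0.1   3.18]
turn units [ 0.02  0.01 -0.04]
[312.78549211 182.25461578]
```

View pics/w8.png

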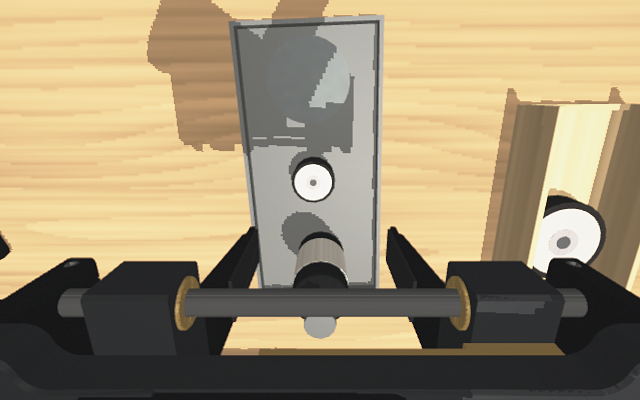

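The small wheel hub is at (313,182), exactly as predicted. I align and descend.

Request:
arm_command(steps=[[[-0.25,-0.05,0.5,0,0,-0.03,0.2],[-0.15,0,0.8,0,0,0,0.2],[0,0,0.9,0,0,0,0.2],[0,0,0.9,0,0,0,0.2],[0,0,0.8,0,0,0,0.2],[0,0,0.6,0,0,0,0.2],[0,0,0.3,0,0,0,0.2],[0,0,0.1,0,0,0,0.2],[0,0,0,0,0,0,0.2]]])

```text
time: 40.22
position: [0.4969, -0.2888, 0.0586]
eef_rot: [[0.004, 1.0, 0.003], [1.0, -0.004, -0.002], [-0.002, 0.003, -1.0]]
force: [-0.3, 0.3, -0.0]
gripper_width: 0.8
```

```bash
python3 -c "
from h import *
go(.496,-.288,.012,90)"
```

```text
t 40.22 pos [ 0.4969 -0.2888  0.0586] F [-0.3  0.3 -0. ] w 0.8
shift(tool, units) [ 0.05 -0.05  2.33]
turn units [ 0.03  0.02 -0.04]
```

Request:
arm_command(steps=[[[0,0,0.5,0.02,0,-0.03,0.2],[0,0,0.6,0,0,0,0.2],[0,0,0.5,0,0,0,0.2],[0,0,0.3,0,0,0,0.2],[0,0,0.1,0,0,0,0.2],[0,0,0,0,0,0,0.2]]])

```text
time: 40.72
position: [0.4988, -0.2902, 0.0169]
eef_rot: [[0.0, 1.0, 0.005], [1.0, -0.0, -0.005], [-0.005, 0.005, -1.0]]
force: [-0.6, 0.0, 0.5]
gripper_width: 0.798
```

```bash
python3 -c "
from h import *
go(.496,-.288,.012,90)"
```

```text
t 40.72 pos [ 0.4988 -0.2902  0.0169] F [-0.6  0.   0.5] w 0.798
shift(tool, units) [ 0.11 -0.14  0.25]
turn units [ 0.05  0.05 -0.  ]
```

Request:
arm_command(steps=[[[0.08,-0.12,0.15,0.04,0.04,0,0.2],[0.03,-0.02,0.08,0.01,0.01,0,0.3],[0,0,0,0,0,0,0.4],[0,0,0,0,0,0,0.48],[0,0,0,0,0,0,1],[0,0,0,0,0,0,1],[0,0,0,0,0,0,1],[0,0,0,0,0,0,1]]], newtons=20)

```text
time: 41.38
position: [0.4967, -0.2884, 0.0134]
eef_rot: [[0.0, 1.0, 0.002], [1.0, -0.0, -0.001], [-0.001, 0.002, -1.0]]
force: [-0.1, -0.4, -0.7]
gripper_width: 0.46
```

```bash
python3 -c "
from h import *
go(.496,-.288,.012,90)"
```

```text
t 41.38 pos [ 0.4967 -0.2884  0.0134] F [-0.1 -0.4 -0.7] w 0.46
shift(tool, units) [ 0.02 -0.03  0.07]
turn units [ 0.02  0.01 -0.  ]
```

Gripped at 44 mm. I lift, go over the rack, and turn the jaws back to x for restacking.

Request:
arm_command(steps=[[[0,0,-0.3,0,0,0,1],[0,0,-0.7,0,0,0,1],[0,0,-0.9,0,0,0,1],[0,0,-0.9,0,0,0,1],[0,0,-0.9,0,0,0,1],[0,0,-0.9,0,0,0,1],[0.3,0,-0.6,0,0,0,1],[0.7,0.1,-0.2,0,0,0,1],[0.9,0.2,0,0,0,0,1],[0.9,0.2,0,0,0,0,1],[0.9,0.3,0,0,0,0,1],[0.9,0.3,0,0,0,0,1]]])

```text
time: 42.38
position: [0.517, -0.1907, 0.1274]
eef_rot: [[0.006, 1.0, -0.001], [1.0, -0.006, 0.002], [0.002, -0.001, -1.0]]
force: [-0.2, -0.5, -1.1]
gripper_width: 0.464
```

```bash
python3 -c "
from h import *
go(.5632,-.0255,.12,90)"
```

```text
t 42.38 pos [ 0.517  -0.1907  0.1274] F [-0.2 -0.5 -1.1] w 0.464
shift(tool, units) [8.27 2.26 0.38]
turn units [-0.01 -0.02 -0.06]
```

Request:
arm_command(steps=[[[0.9,0.3,0,0,0,-0.03,1],[0.9,0.3,0,0,0,0,1],[0.9,0.3,0,0,0,0,1],[0.9,0.3,0,0,0,0,1],[0.9,0.3,0,0,0,0,1],[0.9,0.2,0,0,0,0,1],[0.9,0.2,0,0,0,0,1],[0.7,0.1,0,0,0,0,1],[0.4,0,0,0,0,0,1],[0.2,0,0,0,0,0.4,1],[0,0,0,0,0,0.8,1],[0,0,0,0,0,1,1]]])

```text
time: 43.38
position: [0.5502, -0.0123, 0.1196]
eef_rot: [[0.218, 0.976, -0.015], [0.976, -0.218, 0.009], [0.006, -0.017, -1.0]]
force: [-0.3, -0.4, 0.2]
gripper_width: 0.461
```

Request:
arm_command(steps=[[[0,0,0,0,0,1,1],[0,0,0,0,0,1,1],[0,0,0,0,0,1,1],[0,0,0,0,0,1,1],[0,0,0,0,0,1,1],[0,0,0,0,0,1,1],[0,0,0,0,0,1,1],[0,0,0,0,0,1,1],[0,0,0,0,0,1,1],[0,0,0,0,0,1,1],[0,0,0,0,0,1,1]]])

```text
time: 44.3
position: [0.541, -0.0054, 0.1131]
eef_rot: [[0.98, 0.195, -0.028], [0.196, -0.981, 0.011], [-0.025, -0.017, -1.0]]
force: [0.2, -0.3, -0.5]
gripper_width: 0.457
```

```bash
python3 -c "
from h import *
go(.5632,-.0255,.1,0)"
```

```text
t 44.3 pos [ 0.541  -0.0054  0.1131] F [ 0.2 -0.3 -0.5] w 0.457
shift(tool, units) [0.91 1.21 0.61]
turn units [-0.14  0.27  1.97]
```

Request:
arm_command(steps=[[[0.3,0.4,0,-0.1,0.2,0.7,1],[0.3,0.4,0,0,0,0.5,1],[0.2,0.2,0,0,0,0.3,1],[0,0,0,0,0,0.1,1],[0,0,0,0,0,0,1],[0,0,0,0,0,0,1]]])

```text
time: 44.8
position: [0.5557, -0.0202, 0.1095]
eef_rot: [[1.0, 0.027, -0.013], [0.027, -1.0, 0.006], [-0.012, -0.006, -1.0]]
force: [-0.4, 1.3, -0.7]
gripper_width: 0.456
```

```bash
python3 -c "
from h import *
go(.5632,-.0255,.1,0)"
```

```text
t 44.8 pos [ 0.5557 -0.0202  0.1095] F [-0.4  1.3 -0.7] w 0.456
shift(tool, units) [0.38 0.28 0.47]
turn units [-0.06  0.12  0.27]
```

Request:
arm_command(steps=[[[0.22,0.16,0.1,-0.05,0.1,0.2,1],[0.1,0.08,0.1,0,0,0.04,1],[0,0,0,0,0,0,1],[0,0,0,0,0,0,1]]])

```text
time: 45.13
position: [0.5616, -0.0243, 0.1044]
eef_rot: [[1.0, 0.003, -0.002], [0.003, -1.0, 0.001], [-0.002, -0.001, -1.0]]
force: [1.0, 1.0, -0.4]
gripper_width: 0.456
```

```bash
python3 -c "
from h import *
go(.5632,-.0255,.0414,0)
o=get_obs();c=viewer.capture('wrist'); crop(c['image'],200,80,240,200,3,'pics/w9.png')
th=np.linspace(0,2*np.pi,9)[:-1]
for a in (0,np.pi/4,np.pi/2,3*np.pi/4,np.pi,): print(np.round(3*(proj(c,(.5632+.045*np.cos(a),-.0255+.045*np.sin(a),.032),o)-[200,80])))
s=viewer.capture('scene'); crop(s['image'],260,140,180,140,4,'pics/s10.png')"
```

```text
t 45.13 pos [ 0.5616 -0.0243  0.1044] F [ 1.   1.  -0.4] w 0.456
shift(tool, units) [0.09 0.06 3.15]
turn units [-0.01  0.02  0.03]
[535. 380.]
[491. 266.]
[370. 215.]
[249. 265.]
[204. 379.]
```

View pics/w9.png

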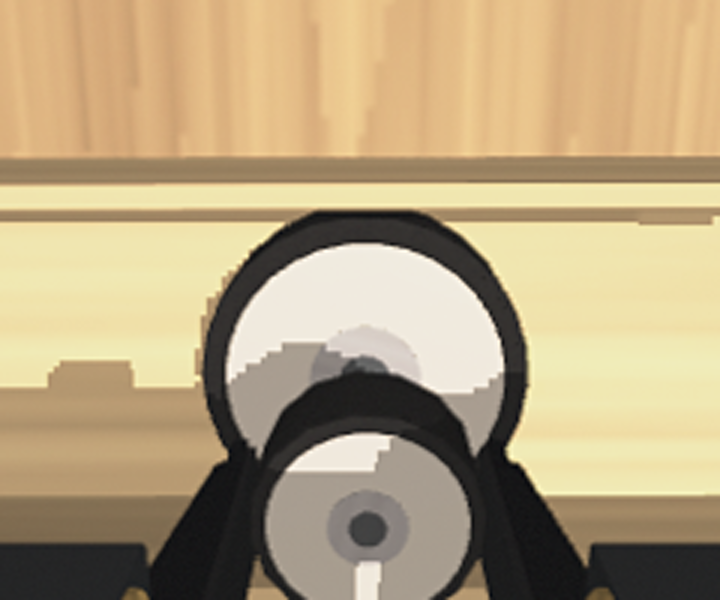

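View pics/s10.png

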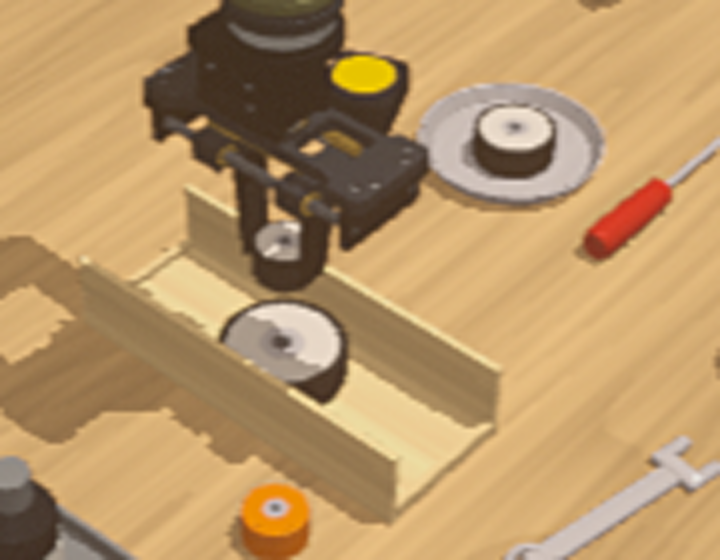

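The large wheel's outline runs 204 to 527, so its centre is about (0.562, -0.0245), within 1.5 mm of where I'm aiming. I lower.

Request:
arm_command(steps=[[[0,0,0.4,0,0,0.02,1],[0,0,0.6,0,0,0,1],[0,0,0.6,0,0,0,1],[0,0,0.5,0,0,0,1],[0,0,0.3,0,0,0,1],[0,0,0.2,0,0,0,1],[0,0,0,0,0,0,1]]])

```text
time: 45.82
position: [0.56, -0.024, 0.0453]
eef_rot: [[1.0, 0.001, -0.005], [0.001, -1.0, 0.001], [-0.005, -0.001, -1.0]]
force: [-0.3, 0.3, -0.9]
gripper_width: 0.458
```

```bash
python3 -c "
from h import *
go(.5622,-.0248,.0414,0)"
```

```text
t 45.82 pos [ 0.56   -0.024   0.0453] F [-0.3  0.3 -0.9] w 0.458
shift(tool, units) [0.11 0.04 0.19]
turn units [-0.01  0.05  0.01]
```

Request:
arm_command(steps=[[[0.1,0.03,0.05,0,0.05,0,1],[0.02,0,0.1,0,0,0,1],[0,0,0.06,0,0,0,1],[0,0,0.03,0,0,0,1],[0,0,0,0,0,0,1]]])

```text
time: 46.23
position: [0.5634, -0.0247, 0.0415]
eef_rot: [[1.0, 0.001, 0.001], [0.001, -1.0, 0.001], [0.001, -0.001, -1.0]]
force: [0.1, 0.1, -1.2]
gripper_width: 0.459
```

```bash
python3 -c "
from h import *
go(.5622,-.0248,.0414,0)"
```

```text
t 46.23 pos [ 0.5634 -0.0247  0.0415] F [ 0.1  0.1 -1.2] w 0.459
shift(tool, units) [-0.06  0.    0.01]
turn units [-0.01 -0.01  0.01]
```

Request:
arm_command(steps=[[[-0.03,0,0.06,0,0,0,1],[0,0,0.02,0,0,0,1],[0,0,0,0,0,0,0.5],[0,0,0,0,0,0,0.4],[0,0,0,0,0,0,0.3],[0,0,0,0,0,0,0.2],[0,0,0,0,0,0,0.2]]])

```text
time: 46.82
position: [0.5646, -0.025, 0.0415]
eef_rot: [[1.0, 0.001, 0.006], [0.001, -1.0, 0.0], [0.006, -0.0, -1.0]]
force: [-0.1, 0.4, -0.4]
gripper_width: 0.726
```

```bash
python3 -c "
from h import *
go(.5622,-.0248,.0414,0)"
```

```text
t 46.82 pos [ 0.5646 -0.025   0.0415] F [-0.1  0.4 -0.4] w 0.726
shift(tool, units) [-0.12 -0.01  0.01]
turn units [-0.   -0.06  0.01]
```

Open. I rise and look.

Request:
arm_command(steps=[[[-0.05,0,-0.3,0,-0.05,0,0.2],[0,0,-0.6,0,0,0,0.2],[0,0,-0.9,0,0,0,0.2],[0,0,-1,0,0,0,0.2],[0,0,-1,0,0,0,0],[0,0,-1,0,0,0,0],[0,0,-0.6,0,0,0,0],[0,0,-0.2,0,0,0,0],[0,0,0,0,0,0,0]]])

```text
time: 47.57
position: [0.5634, -0.025, 0.1642]
eef_rot: [[1.0, 0.001, 0.001], [0.001, -1.0, 0.0], [0.001, -0.0, -1.0]]
force: [0.5, 0.3, -0.3]
gripper_width: 0.994
```

```bash
python3 -c "
from h import *
go(.4047,-.2905,.17,90)
o=get_obs();c=viewer.capture('wrist'); crop(c['image'],200,80,240,200,3,'pics/w10.png')
s=viewer.capture('scene'); crop(s['image'],170,140,250,160,3,'pics/s11.png')"
```

```text
t 47.57 pos [ 0.5634 -0.025   0.1642] F [ 0.5  0.3 -0.3] w 0.994
shift(tool, units) [-7.94 13.27 -0.3 ]
turn units [ 1.00e-02 -1.00e-02 -1.57e+01]
```

View pics/w10.png

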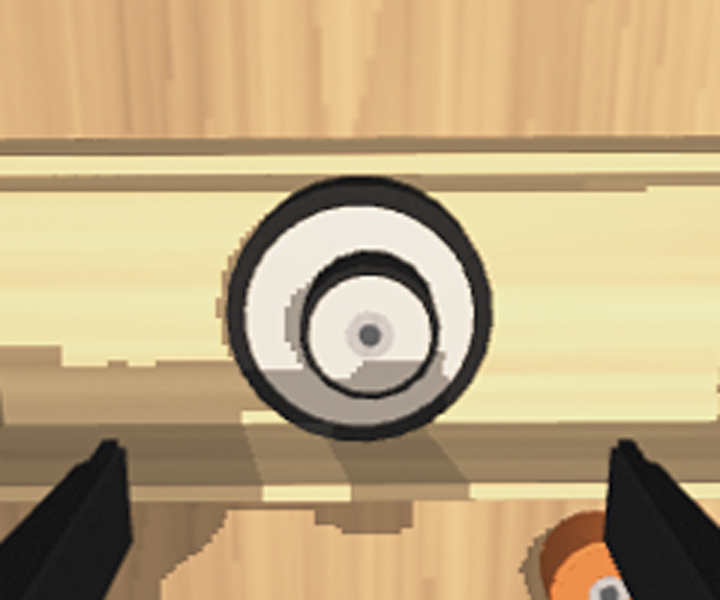

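View pics/s11.png

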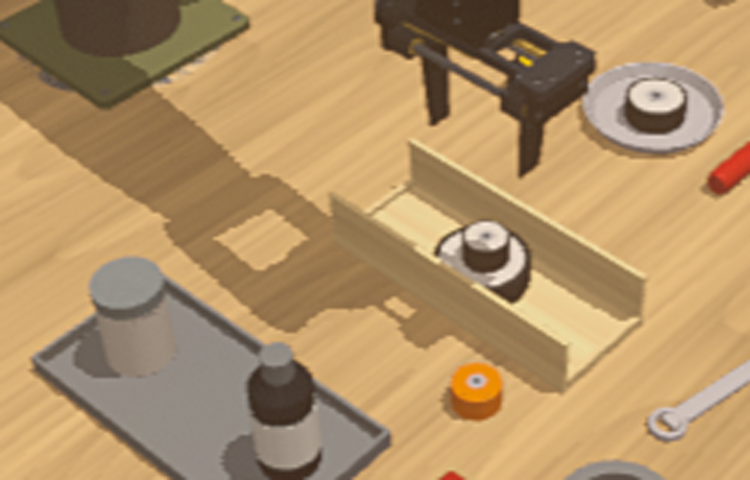

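```bash
python3 -c "
from h import *
o=get_obs();c=viewer.capture('wrist')
f=lambda u,v,z:print(np.round(ray(c,(200+(u+.5)/3-.5,80+(v+.5)/3-.5),z,o),4))
f(370,335,.058)   # small hub
f(370,335.5,.058)
f(228,308,.032);f(492,308,.032)
f(360,440,.032); f(360,309,.032)
f(245,308,.032);f(475,308,.032)"
```

```text
[ 0.5641 -0.0225  0.058 ]
[ 0.5641 -0.0227  0.058 ]
[ 0.5174 -0.0209  0.032 ]
[ 0.6044 -0.0209  0.032 ]
[ 0.5608 -0.0678  0.032 ]
[ 0.5609 -0.0212  0.032 ]
[ 0.523  -0.0209  0.032 ]
[ 0.5988 -0.0209  0.032 ]
```

The small wheel sits about 3 mm off the large wheel's centre (limit 10). Now I turn back to yaw 90 and fetch the tub.

Request:
arm_command(steps=[[[0,0,0,0,0,-0.5,0],[0,0,0,0,0,-1,0],[0,0,0,0,0,-1,0],[0,0,0,0,0,-1,0],[0,0,0,0,0,-1,0],[0,0,0,0,0,-1,0],[0,0,0,0,0,-1,0],[0,0,0,0,0,-1,0],[0,0,0,0,0,-1,0],[0,0,0,0,0,-1,0],[0,0,0,0,0,-1,0],[0,0,0,0,0,-1,0]]])

```text
time: 48.72
position: [0.5488, -0.0231, 0.1373]
eef_rot: [[0.357, 0.933, -0.043], [0.934, -0.357, 0.006], [-0.009, -0.043, -0.999]]
force: [-0.0, 0.8, -0.3]
gripper_width: 1.0
```

Request:
arm_command(steps=[[[0,0,0,0,0,-1,0],[0,0,0,0,0,-1,0],[0,0,0,0,0,-0.8,0],[0,0,0,0,0,-0.4,0],[0,0,0,0,0,-0.2,0],[0,0,0,0,0,0,0]]])

```text
time: 49.22
position: [0.5419, -0.0223, 0.1253]
eef_rot: [[0.005, 0.998, -0.064], [1.0, -0.004, 0.009], [0.009, -0.064, -0.998]]
force: [-0.0, -0.3, 0.5]
gripper_width: 0.996
```

```bash
python3 -c "
from h import *
go(.4035,-.2895,.15,90)"
```

```text
t 49.22 pos [ 0.5419 -0.0223  0.1253] F [-0.  -0.3  0.5] w 0.996
shift(tool, units) [-13.38  -6.93  -0.92]
turn units [-0.64 -0.09 -0.04]
```

Request:
arm_command(steps=[[[-0.4,-0.3,-0.4,-0.4,-0.05,0,0],[-0.8,-0.5,-0.4,-0.15,0,0,0],[-1,-0.5,-0.2,0,0,0,0],[-1,-0.5,-0.1,0,0,0,0],[-1,-0.5,0,0,0,0,0],[-1,-0.5,0,0,0,0,0],[-1,-0.5,0,0,0,0,0],[-1,-0.5,0,0,0,0,0],[-1,-0.5,0,0,0,0,0],[-1,-0.5,0,0,0,0,0],[-1,-0.5,0,0,0,0,0],[-1,-0.5,0,0,0,0,0]]])

```text
time: 50.22
position: [0.4156, -0.2493, 0.1389]
eef_rot: [[0.008, 1.0, -0.021], [1.0, -0.008, 0.01], [0.01, -0.022, -1.0]]
force: [0.0, 0.1, 0.2]
gripper_width: 1.0
```

```bash
python3 -c "
from h import *
go(.4035,-.2895,.15,90)"
```

```text
t 50.22 pos [ 0.4156 -0.2493  0.1389] F [0.  0.1 0.2] w 1.0
shift(tool, units) [-2.01 -0.6  -0.56]
turn units [-0.21 -0.1  -0.08]
```

Request:
arm_command(steps=[[[-0.7,-0.3,-0.1,-0.15,-0.07,-0.05,0],[-0.5,-0.1,0,0,0,0,0],[-0.3,0,0,0,0,0,0],[-0.1,0,0,0,0,0,0],[0,0,0,0,0,0,0],[0,0,0,0,0,0,0]]])

```text
time: 50.72
position: [0.4045, -0.2844, 0.1378]
eef_rot: [[0.012, 1.0, -0.011], [1.0, -0.012, 0.006], [0.006, -0.011, -1.0]]
force: [-0.2, 0.1, 0.7]
gripper_width: 0.998
```

```bash
python3 -c "
from h import *
go(.4035,-.2895,.064,90)
o=get_obs();c=viewer.capture('wrist'); cv2.imwrite('pics/w11.png',c['image']); print(proj(c,(.4025,-.2895,.089),o),proj(c,(.4025,-.3195,.089),o),proj(c,(.4025,-.2595,.089),o),proj(c,(.372,-.2895,.089),o))"
```

```text
t 50.72 pos [ 0.4045 -0.2844  0.1378] F [-0.2  0.1  0.7] w 0.998
shift(tool, units) [-0.28 -0.01  3.69]
turn units [-0.11 -0.06 -0.12]
[314.92263629 212.41753164] [274.44893823 212.9604416 ] [355.36603161 211.87502815] [314.1350576  172.13656347]
```

View pics/w11.png

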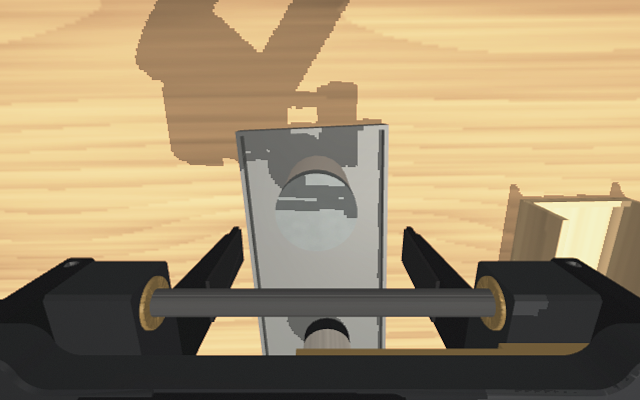

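The tub lid spans columns 275 to 357 with its top at row 172, as predicted. I descend to grasp.

Request:
arm_command(steps=[[[-0.15,0,0.4,-0.08,-0.04,-0.08,0],[-0.08,0,0.7,0,0,0,0],[0,0,0.7,0,0,0,0],[0,0,0.6,0,0,0,0],[0,0,0.4,0,0,0,0],[0,0,0.2,0,0,0,0],[0,0,0.1,0,0,0,0],[0,0,0,0,0,0,0]]])

```text
time: 51.43
position: [0.4065, -0.2859, 0.071]
eef_rot: [[-0.006, 1.0, 0.0], [1.0, 0.006, 0.001], [0.001, 0.0, -1.0]]
force: [-0.3, 0.7, -0.3]
gripper_width: 0.996
```

```bash
python3 -c "
from h import *
go(.4033,-.289,.064,90)"
```

```text
t 51.43 pos [ 0.4065 -0.2859  0.071 ] F [-0.3  0.7 -0.3] w 0.996
shift(tool, units) [-0.16 -0.16  0.35]
turn units [ 0.   -0.01  0.06]
```

Request:
arm_command(steps=[[[-0.12,-0.12,0.18,0,0,0.05,0],[-0.03,-0.03,0.1,0,0,0,0],[0,0,0.04,0,0,0,0],[0,0,0,0,0,0,0]]])

```text
time: 51.77
position: [0.4043, -0.29, 0.0657]
eef_rot: [[-0.001, 1.0, 0.003], [1.0, 0.001, -0.001], [-0.001, 0.003, -1.0]]
force: [-0.3, -0.0, 0.5]
gripper_width: 0.999
```

```bash
python3 -c "
from h import *
go(.4033,-.289,.064,90)"
```

```text
t 51.77 pos [ 0.4043 -0.29    0.0657] F [-0.3 -0.   0.5] w 0.999
shift(tool, units) [ 0.05 -0.05  0.09]
turn units [0.03 0.01 0.01]
```

Request:
arm_command(steps=[[[0.04,-0.04,0.06,0.03,0,0,0],[0,0,0.02,0,0,0,0.2],[0,0,0,0,0,0,0.3],[0,0,0,0,0,0,0.35],[0,0,0,0,0,0,1],[0,0,0,0,0,0,1],[0,0,0,0,0,0,1],[0,0,0,0,0,0,1],[0,0,0,0,0,0,1]]], newtons=35)

```text
time: 52.52
position: [0.4041, -0.2896, 0.0654]
eef_rot: [[-0.0, 1.0, 0.001], [1.0, 0.0, -0.002], [-0.002, 0.001, -1.0]]
force: [0.2, -0.6, 0.1]
gripper_width: 0.625
```

```bash
python3 -c "
from h import *
go(.4033,-.289,.064,90)"
```

```text
t 52.52 pos [ 0.4041 -0.2896  0.0654] F [ 0.2 -0.6  0.1] w 0.625
shift(tool, units) [ 0.03 -0.04  0.07]
turn units [0.01 0.02 0.  ]
```

Request:
arm_command(steps=[[[0,0,-0.3,0.01,0,0,1],[0,0,-0.6,0,0,0,1],[0,0,-0.8,0,0,0,1],[0,0,-0.8,0,0,0,1],[0,0,-0.8,0,0,0,1],[0,0,-0.8,0,0,0,1],[0.3,0.1,-0.4,0,0,0,1],[0.6,0.2,-0.1,0,0,0,1],[0.9,0.25,0,0,0,0,1],[0.9,0.25,0,0,0,0,1],[0.9,0.25,0,0,0,0,1],[0.9,0.25,0,0,0,0,1]]])

```text
time: 53.52
position: [0.4286, -0.1932, 0.1629]
eef_rot: [[0.006, 1.0, -0.004], [1.0, -0.006, 0.002], [0.002, -0.004, -1.0]]
force: [0.3, 0.5, -2.8]
gripper_width: 0.63
```

```bash
python3 -c "
from h import *
go(.4708,-.0277,.15,90)"
```

```text
t 53.52 pos [ 0.4286 -0.1932  0.1629] F [ 0.3  0.5 -2.8] w 0.63
shift(tool, units) [8.29 2.07 0.65]
turn units [-0.04 -0.02 -0.06]
```

Request:
arm_command(steps=[[[0.9,0.25,0,-0.03,0,-0.04,1],[0.9,0.25,0,0,0,0,1],[0.9,0.25,0,0,0,0,1],[0.9,0.25,0,0,0,0,1],[0.9,0.25,0,0,0,0,1],[0.9,0.25,0,0,0,0,1],[0.8,0.2,0,0,0,0,1],[0.6,0.2,0,0,0,0,1],[0.4,0.1,0,0,0,0,1],[0.2,0,0,0,0,0,1],[0.1,0,0,0,0,0,1],[0,0,0,0,0,0,1]]])

```text
time: 54.52
position: [0.4631, -0.0197, 0.1555]
eef_rot: [[-0.009, 1.0, -0.014], [1.0, 0.009, 0.011], [0.011, -0.014, -1.0]]
force: [-0.2, -0.3, -2.5]
gripper_width: 0.627
```

```bash
python3 -c "
from h import *
go(.4708,-.0277,.0674,90)"
```

```text
t 54.52 pos [ 0.4631 -0.0197  0.1555] F [-0.2 -0.3 -2.5] w 0.627
shift(tool, units) [-0.45  0.44  4.4 ]
turn units [-0.14 -0.11  0.09]
```

Request:
arm_command(steps=[[[-0.25,0.25,0.1,-0.1,-0.08,0.06,1],[-0.15,0.15,0.3,0,0,0.02,1],[0,0,0.4,0,0,0,1],[0,0,0.4,0,0,0,1],[0,0,0.2,0,0,0,1],[0,0,0,0,0,0,1]]])

```text
time: 55.02
position: [0.4711, -0.0309, 0.1238]
eef_rot: [[0.004, 1.0, -0.004], [1.0, -0.004, 0.001], [0.001, -0.004, -1.0]]
force: [-0.6, 0.2, -2.8]
gripper_width: 0.631
```

```bash
python3 -c "
from h import *
go(.4708,-.0277,.0674,90)"
```

```text
t 55.02 pos [ 0.4711 -0.0309  0.1238] F [-0.6  0.2 -2.8] w 0.631
shift(tool, units) [ 0.16 -0.01  2.82]
turn units [-0.04 -0.01 -0.04]
```

Request:
arm_command(steps=[[[0.12,0,0.3,-0.03,0,-0.03,1],[0.02,0,0.5,0,0,0,1],[0,0,0.5,0,0,0,1],[0,0,0.4,0,0,0,1],[0,0,0.3,0,0,0,1],[0,0,0.2,0,0,0,1],[0,0,0.1,0,0,0,1],[0,0,0,0,0,0,1]]])

```text
time: 55.68
position: [0.4697, -0.0276, 0.0711]
eef_rot: [[0.001, 1.0, -0.004], [1.0, -0.001, 0.002], [0.002, -0.004, -1.0]]
force: [0.0, -1.0, -2.9]
gripper_width: 0.624
```

```bash
python3 -c "
from h import *
go(.4708,-.0277,.0674,90)"
```

```text
t 55.68 pos [ 0.4697 -0.0276  0.0711] F [ 0.  -1.  -2.9] w 0.624
shift(tool, units) [-0.    0.05  0.18]
turn units [-0.04 -0.02 -0.01]
```

Request:
arm_command(steps=[[[0,0.04,0.1,-0.03,-0.01,0,1],[0,0,0.08,0,0,0,1],[0,0,0.05,0,0,0,1],[0,0,0,0,0,0,1]]])

```text
time: 56.02
position: [0.472, -0.0278, 0.0679]
eef_rot: [[0.001, 1.0, 0.002], [1.0, -0.001, 0.0], [0.0, 0.002, -1.0]]
force: [0.1, -0.2, -2.9]
gripper_width: 0.626
```

```bash
python3 -c "
from h import *
go(.4708,-.0277,.0674,90)"
```

```text
t 56.02 pos [ 0.472  -0.0278  0.0679] F [ 0.1 -0.2 -2.9] w 0.626
shift(tool, units) [ 0.   -0.06  0.02]
turn units [ 0.02 -0.   -0.01]
```

Request:
arm_command(steps=[[[0,-0.04,0.1,0,0,0,1],[0,0,0.06,0,0,0,1],[0,0,0,0,0,0,1]]])

```text
time: 56.27
position: [0.4733, -0.0279, 0.0679]
eef_rot: [[0.001, 1.0, 0.006], [1.0, -0.001, -0.0], [-0.0, 0.006, -1.0]]
force: [0.2, 0.5, -2.5]
gripper_width: 0.627
```

```bash
python3 -c "
from h import *
go(.4708,-.0277,.0674,90)"
```

```text
t 56.27 pos [ 0.4733 -0.0279  0.0679] F [ 0.2  0.5 -2.5] w 0.627
shift(tool, units) [ 0.01 -0.12  0.02]
turn units [ 0.06  0.   -0.01]
```

Request:
arm_command(steps=[[[0,-0.05,0,0.05,0,0,1],[0,0,0,0,0,0,0.6],[0,0,0,0,0,0,0.35],[0,0,0,0,0,0,0.3],[0,0,0,0,0,0,0.2],[0,0,0,0,0,0,0],[0,0,0,0,0,0,0],[0,0,0,0,0,0,0]]])

```text
time: 56.93
position: [0.4737, -0.0283, 0.069]
eef_rot: [[0.002, 1.0, 0.004], [1.0, -0.001, -0.001], [-0.001, 0.004, -1.0]]
force: [0.4, -1.0, -1.4]
gripper_width: 0.925
```

```bash
python3 -c "
from h import *
go(.585,-.282,.17,90)
s=viewer.capture('scene'); crop(s['image'],260,140,180,140,4,'pics/s12.png')"
```

```text
t 56.93 pos [ 0.4737 -0.0283  0.069 ] F [ 0.4 -1.  -1.4] w 0.925
shift(tool, units) [-12.68   5.61  -5.01]
turn units [ 0.04  0.01 -0.02]
```

View pics/s12.png

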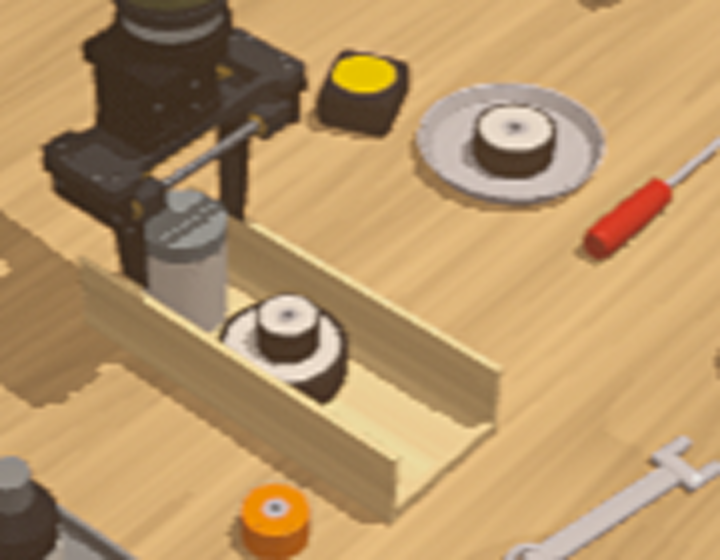

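The tub stands in the rack. I rise and check its position before the bottle.

Request:
arm_command(steps=[[[0,0,-0.4,0.03,0,0,0],[0,0,-0.8,0,0,0,0],[0,0,-1,0,0,0,0],[0,0,-1,0,0,0,0],[0,0,-1,0,0,0,0],[-0.3,0.2,-0.8,0,0,0,0],[-0.8,0.4,-0.3,0,0,0,0],[-1,0.4,0,0,0,0,0],[-1,0.4,0,0,0,0,0],[-1,0.4,0,0,0,0,0],[-1,0.4,0,0,0,0,0],[-1,0.4,0,0,0,0,0]]])

```text
time: 57.98
position: [0.5277, -0.1521, 0.1891]
eef_rot: [[-0.005, 1.0, 0.006], [1.0, 0.005, -0.002], [-0.002, 0.006, -1.0]]
force: [0.3, 0.3, 0.3]
gripper_width: 1.001
```

```bash
python3 -c "
from h import *
go(.585,-.282,.17,90)"
```

```text
t 57.98 pos [ 0.5277 -0.1521  0.1891] F [0.3 0.3 0.3] w 1.001
shift(tool, units) [-6.51  2.83  0.99]
turn units [0.06 0.02 0.05]
```

Request:
arm_command(steps=[[[-1,0.4,0,0.04,0,0.03,0],[-1,0.4,0,0,0,0,0],[-1,0.4,0,0,0,0,0],[-1,0.4,0,0,0,0,0],[-0.8,0.4,0,0,0,0,0],[-0.5,0.3,0.1,0,0,0,0],[-0.3,0.1,0.1,0,0,0,0],[-0.1,0,0,0,0,0,0],[0,0,0,0,0,0,0]]])

```text
time: 58.73
position: [0.5794, -0.2759, 0.1906]
eef_rot: [[0.002, 1.0, 0.005], [1.0, -0.002, -0.004], [-0.004, 0.005, -1.0]]
force: [-0.8, -0.3, -0.0]
gripper_width: 0.998
```

```bash
python3 -c "
from h import *
go(.586,-.2815,.066,90)
o=get_obs();c=viewer.capture('wrist'); crop(c['image'],200,80,240,200,3,'pics/w12.png'); print(3*(proj(c,(.586,-.2815,.130),o)-[200,80]))
c=viewer.capture('top'); crop(c['image'],290,130,190,170,4,'pics/t6.png')"
```

```text
t 58.73 pos [ 0.5794 -0.2759  0.1906] F [-0.8 -0.3 -0. ] w 0.998
shift(tool, units) [-0.25  0.3   6.23]
turn units [ 0.05  0.04 -0.02]
[346.32753254 409.29646179]
```

View pics/w12.png

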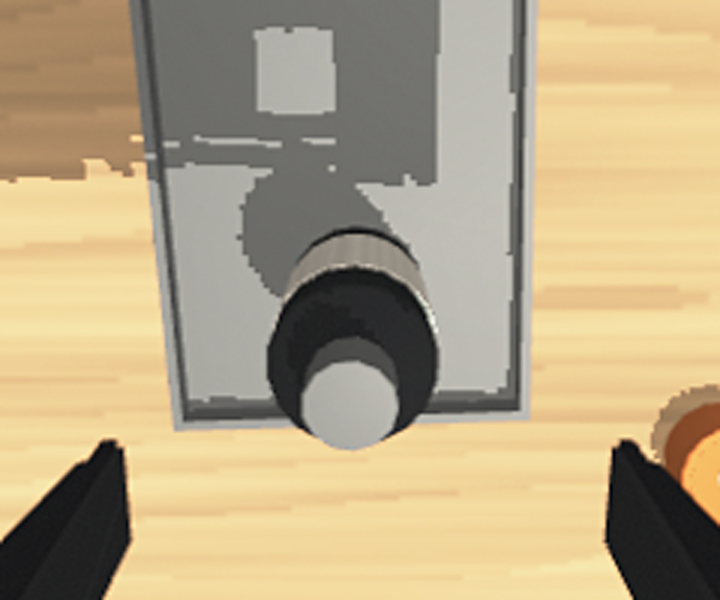

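View pics/t6.png

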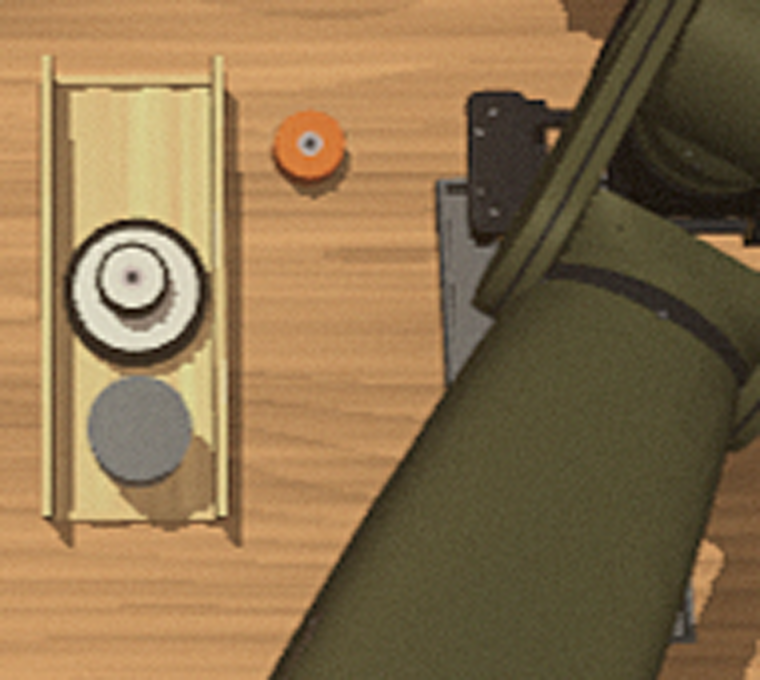

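The tub top is at (140,430) in the crop against (139,432) at the start, about 1 mm off. The large wheel's outline is unchanged. The bottle cap is 1 mm from my prediction, so I descend on the bottle at (0.585, -0.2805).

Request:
arm_command(steps=[[[-0.12,0.18,0.1,0.04,0.03,-0.02,0],[-0.06,0.08,0.3,0,0,0,0],[0,0,0.3,0,0,0,0],[0,0,0.1,0,0,0,0],[0,0,0,0,0,0,0]]])

```text
time: 59.25
position: [0.5846, -0.2764, 0.1733]
eef_rot: [[-0.004, 1.0, 0.001], [1.0, 0.004, -0.0], [-0.0, 0.001, -1.0]]
force: [0.6, 0.5, -0.4]
gripper_width: 1.004
```

```bash
python3 -c "
from h import *
go(.585,-.2805,.066,90)"
```

```text
t 59.25 pos [ 0.5846 -0.2764  0.1733] F [ 0.6  0.5 -0.4] w 1.004
shift(tool, units) [-0.21  0.01  5.36]
turn units [0.01 0.   0.04]
```

Request:
arm_command(steps=[[[-0.15,0,0.5,0,0,0.03,0],[-0.05,0,0.8,0,0,0,0],[0,0,0.9,0,0,0,0],[0,0,0.8,0,0,0,0],[0,0,0.6,0,0,0,0],[0,0,0.4,0,0,0,0],[0,0,0.2,0,0,0,0],[0,0,0.1,0,0,0,0],[0,0,0,0,0,0,0]]])

```text
time: 60.0
position: [0.5843, -0.281, 0.0803]
eef_rot: [[-0.0, 1.0, 0.001], [1.0, 0.0, -0.001], [-0.001, 0.001, -1.0]]
force: [0.5, 0.3, -0.2]
gripper_width: 0.997
```

```bash
python3 -c "
from h import *
go(.585,-.2805,.066,90)"
```

```text
t 60.0 pos [ 0.5843 -0.281   0.0803] F [ 0.5  0.3 -0.2] w 0.997
shift(tool, units) [0.02 0.03 0.72]
turn units [0.01 0.01 0.  ]
```

Request:
arm_command(steps=[[[0,0,0.25,0,0,0,0],[0,0,0.2,0,0,0,0],[0,0,0.1,0,0,0,0.1],[0,0,0,0,0,0,0.3],[0,0,0,0,0,0,0.4],[0,0,0,0,0,0,0.42],[0,0,0,0,0,0,1],[0,0,0,0,0,0,1],[0,0,0,0,0,0,1],[0,0,0,0,0,0,1],[0,0,0,0,0,0,1],[0,0,0,0,0,0,1]]], newtons=25)

```text
time: 61.0
position: [0.5869, -0.2822, 0.0727]
eef_rot: [[-0.001, 1.0, 0.007], [1.0, 0.001, -0.004], [-0.004, 0.007, -1.0]]
force: [0.4, 0.1, -0.3]
gripper_width: 0.543
```

```bash
python3 -c "
from h import *
go(.585,-.2805,.066,90)"
```

```text
t 61.0 pos [ 0.5869 -0.2822  0.0727] F [ 0.4  0.1 -0.3] w 0.543
shift(tool, units) [ 0.09 -0.1   0.33]
turn units [0.07 0.04 0.01]
```

Request:
arm_command(steps=[[[0,0,-0.3,0,0,0,1],[0,0,-0.6,0,0,0,1],[0,0,-0.8,0,0,0,1],[0,0,-0.8,0,0,0,1],[0,0,-0.8,0,0,0,1],[0,0,-0.8,0,0,0,1],[0.3,0.1,-0.4,0,0,0,1],[0.6,0.2,-0.1,0,0,0,1],[0.9,0.25,0,0,0,0,1],[0.9,0.25,0,0,0,0,1],[0.9,0.25,0,0,0,0,1],[0.9,0.25,0,0,0,0,1]]])

```text
time: 62.0
position: [0.6114, -0.1873, 0.1714]
eef_rot: [[0.005, 1.0, 0.004], [1.0, -0.005, -0.002], [-0.002, 0.004, -1.0]]
force: [-0.4, 0.3, -1.5]
gripper_width: 0.542
```

```bash
python3 -c "
from h import *
go(.6562,-.0198,.15,90)"
```

```text
t 62.0 pos [ 0.6114 -0.1873  0.1714] F [-0.4  0.3 -1.5] w 0.542
shift(tool, units) [8.39 2.19 1.06]
turn units [ 0.04  0.02 -0.05]
```

Request:
arm_command(steps=[[[0.9,0.25,0,0.02,0,-0.04,1],[0.9,0.25,0,0,0,0,1],[0.9,0.25,0,0,0,0,1],[0.9,0.25,0,0,0,0,1],[0.9,0.25,0,0,0,0,1],[0.9,0.25,0,0,0,0,1],[0.8,0.2,0,0,0,0,1],[0.5,0.15,0,0,0,0,1],[0.3,0.1,0,0,0,0,1],[0.1,0,0,0,0,0,1],[0,0,0,0,0,0,1]]])

```text
time: 62.92
position: [0.6482, -0.0218, 0.1645]
eef_rot: [[-0.009, 1.0, -0.009], [1.0, 0.009, 0.004], [0.004, -0.009, -1.0]]
force: [0.5, 0.2, -2.2]
gripper_width: 0.541
```

```bash
python3 -c "
from h import *
go(.6562,-.0198,.0747,90)"
```

```text
t 62.92 pos [ 0.6482 -0.0218  0.1645] F [ 0.5  0.2 -2.2] w 0.541
shift(tool, units) [0.08 0.44 4.49]
turn units [-0.09 -0.04  0.09]
```

Request:
arm_command(steps=[[[0.05,0.2,0.1,-0.07,-0.03,0.06,1],[0,0.12,0.3,0,0,0.02,1],[0,0.05,0.4,0,0,0,1],[0,0,0.4,0,0,0,1],[0,0,0.3,0,0,0,1],[0,0,0.1,0,0,0,1],[0,0,0,0,0,0,1]]])

```text
time: 63.5
position: [0.6551, -0.0243, 0.1276]
eef_rot: [[0.004, 1.0, -0.004], [1.0, -0.004, 0.0], [0.0, -0.004, -1.0]]
force: [0.5, -0.4, -2.6]
gripper_width: 0.537
```

```bash
python3 -c "
from h import *
go(.6562,-.0198,.0747,90)"
```

```text
t 63.5 pos [ 0.6551 -0.0243  0.1276] F [ 0.5 -0.4 -2.6] w 0.537
shift(tool, units) [0.22 0.06 2.65]
turn units [-0.04 -0.   -0.04]
```

Request:
arm_command(steps=[[[0.15,0.04,0.3,-0.03,0,-0.03,1],[0.05,0,0.5,0,0,0,1],[0,0,0.5,0,0,0,1],[0,0,0.4,0,0,0,1],[0,0,0.3,0,0,0,1],[0,0,0.1,0,0,0,1],[0,0,0.05,0,0,0,1],[0,0,0,0,0,0,1]]])

```text
time: 64.17
position: [0.6551, -0.0199, 0.0786]
eef_rot: [[0.001, 1.0, -0.003], [1.0, -0.001, 0.0], [0.0, -0.003, -1.0]]
force: [0.3, 0.4, -2.3]
gripper_width: 0.543
```

```bash
python3 -c "
from h import *
go(.6562,-.0198,.0747,90)"
```

```text
t 64.17 pos [ 0.6551 -0.0199  0.0786] F [ 0.3  0.4 -2.3] w 0.543
shift(tool, units) [0.   0.06 0.2 ]
turn units [-0.03 -0.   -0.01]
```

Request:
arm_command(steps=[[[0,0.04,0.1,-0.02,0,0,1],[0,0,0.08,0,0,0,1],[0,0,0.06,0,0,0,1],[0,0,0,0,0,0,1]]])

```text
time: 64.5
position: [0.6572, -0.02, 0.075]
eef_rot: [[0.001, 1.0, 0.002], [1.0, -0.001, 0.0], [0.0, 0.002, -1.0]]
force: [-0.1, 0.1, -2.3]
gripper_width: 0.541
```

```bash
python3 -c "
from h import *
go(.6562,-.0198,.0747,90)"
```

```text
t 64.5 pos [ 0.6572 -0.02    0.075 ] F [-0.1  0.1 -2.3] w 0.541
shift(tool, units) [ 0.01 -0.05  0.02]
turn units [ 0.02 -0.   -0.01]
```

Request:
arm_command(steps=[[[0,-0.05,0.08,0.02,0,0,1],[0,0,0.05,0,0,0,1],[0,0,0,0,0,0,1]]])

```text
time: 64.75
position: [0.6578, -0.0201, 0.0751]
eef_rot: [[0.001, 1.0, 0.004], [1.0, -0.001, -0.0], [-0.0, 0.004, -1.0]]
force: [-0.2, 0.3, -1.6]
gripper_width: 0.539
```

```bash
python3 -c "
from h import *
go(.6562,-.0198,.0747,90)"
```

```text
t 64.75 pos [ 0.6578 -0.0201  0.0751] F [-0.2  0.3 -1.6] w 0.539
shift(tool, units) [ 0.02 -0.08  0.02]
turn units [ 0.04  0.   -0.01]
```

Stopped by contact with the rack floor. I level and release slowly.

Request:
arm_command(steps=[[[0,-0.04,0,0.03,0,0,1],[0,0,0,0,0,0,0.6],[0,0,0,0,0,0,0.43],[0,0,0,0,0,0,0.35],[0,0,0,0,0,0,0.25],[0,0,0,0,0,0,0.1],[0,0,0,0,0,0,0],[0,0,0,0,0,0,0],[0,0,0,0,0,0,0]]])

```text
time: 65.5
position: [0.6573, -0.0203, 0.0753]
eef_rot: [[0.001, 1.0, 0.002], [1.0, -0.001, -0.0], [-0.0, 0.002, -1.0]]
force: [0.7, 0.1, 0.9]
gripper_width: 0.93
```

```bash
python3 -c "
from h import *
go(.6562,-.0198,.2,90)
s=viewer.capture('scene'); crop(s['image'],260,140,180,140,4,'pics/s13.png')"
```

```text
t 65.5 pos [ 0.6573 -0.0203  0.0753] F [0.7 0.1 0.9] w 0.93
shift(tool, units) [ 0.02 -0.04 -6.23]
turn units [ 0.02  0.   -0.01]
```

View pics/s13.png

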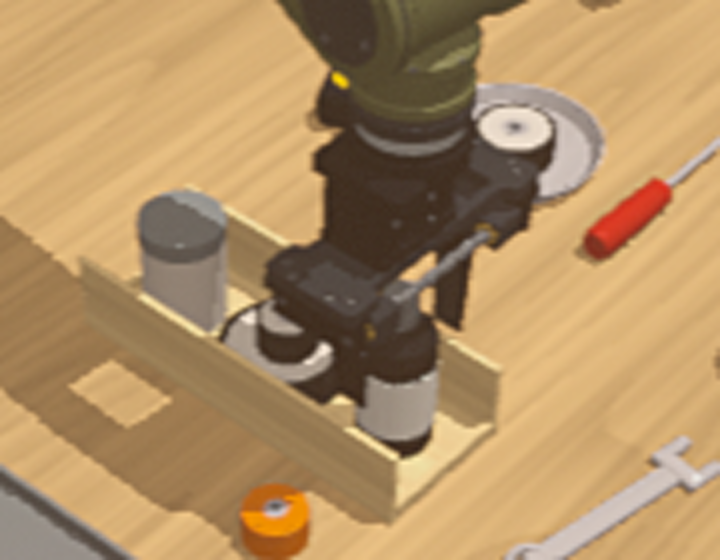

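Request:
arm_command(steps=[[[0,0,-0.4,0.02,0,0,0],[0,0,-0.8,0,0,0,0],[0,0,-1,0,0,0,0],[0,0,-1,0,0,0,0],[0,0,-1,0,0,0,0],[0,0,-1,0,0,0,0],[0,0,-1,0,0,0,0],[-0.4,-0.1,-0.6,0,0,0,0],[-0.8,-0.2,-0.2,0,0,0,0],[-1,-0.2,0,0,0,0,0],[-1,-0.2,0,0,0,0,0],[-1,-0.2,0,0,0,0,0]]])

```text
time: 66.55
position: [0.6389, -0.1051, 0.2285]
eef_rot: [[-0.006, 1.0, 0.002], [1.0, 0.006, -0.001], [-0.001, 0.002, -1.0]]
force: [0.4, -0.2, -0.5]
gripper_width: 0.998
```

Request:
arm_command(steps=[[[-1,-0.2,0,0,0,0,0],[-1,-0.2,0,0,0,0,0],[-1,-0.2,0,0,0,0,0],[-1,-0.2,0,0,0,0,0],[-1,-0.2,0,0,0,0,0],[-1,-0.2,0,0,0,0,0],[-0.6,-0.1,0,0,0,0,0],[-0.3,0,0,0,0,0,0],[-0.1,0,0,0,0,0,0],[0,0,0,0,0,0,0],[0,0,0,0,0,0,0]]])

```text
time: 67.47
position: [0.6081, -0.2594, 0.2313]
eef_rot: [[0.0, 1.0, 0.001], [1.0, -0.0, -0.003], [-0.003, 0.001, -1.0]]
force: [1.0, 0.0, 0.1]
gripper_width: 0.999
```

```bash
python3 -c "
from h import *
go(.6,-.2,.2,90)
c=viewer.capture('top'); crop(c['image'],150,130,200,150,4,'pics/t7.png')
s=viewer.capture('scene'); crop(s['image'],260,140,180,140,4,'pics/s14.png')"
```

```text
t 67.47 pos [ 0.6081 -0.2594  0.2313] F [1.  0.  0.1] w 0.999
shift(tool, units) [ 2.97 -0.41  1.55]
turn units [ 0.01  0.03 -0.  ]
```

View pics/t7.png

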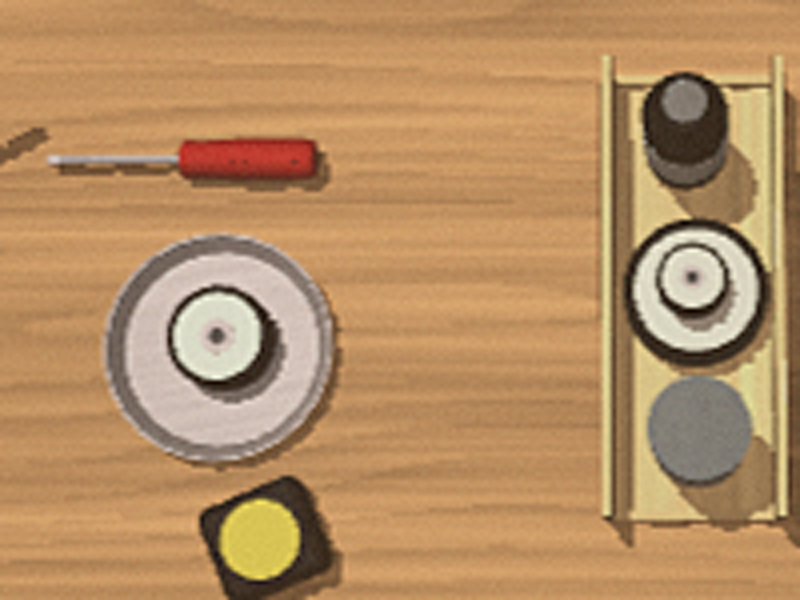

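View pics/s14.png

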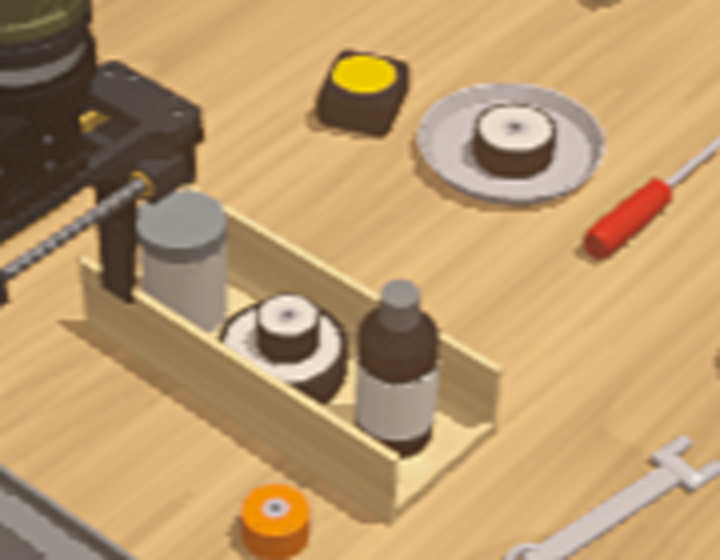

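```bash
python3 -c "
from h import *
c=viewer.capture('top')
f=lambda n,u,v,z:print(n,np.round(ray(c,(150+(u+.5)/4-.5,130+(v+.5)/4-.5),z),4))
f('cap',685,100,.132);f('tub',700,430,.091);f('small',692,277,.058);f('large',697,293,.032);f('mid',217,336,.030);f('dish',219,349,.016);f('tape',260,540,.036)
go(.6,-.2,.2)
from cell import sign_off
print(sign_off())"
```

```text
cap [ 0.6562 -0.0199  0.132 ]
tub [ 0.4708 -0.0287  0.091 ]
small [ 0.566  -0.0239  0.058 ]
large [ 0.5604 -0.027   0.032 ]
mid [0.5337 0.2681 0.03  ]
dish [0.5275 0.2698 0.016 ]
tape [0.4087 0.2365 0.036 ]
t 67.62 pos [ 0.6082 -0.259   0.2313] F [-0.   0.   0.5] w 0.998
shift(tool, units) [ 2.95 -0.41  1.55]
the job is handed in; nothing more can be done
None
```

I did every step in the order you gave and handed the job in at about 67.6 s of the 144 s; no verdict was reported. I moved the bottle and tub to the tray, then the small wheel, and set the middle wheel in the dish. I then restacked the small wheel on the large one and put the tub and bottle back.

My last checks, from the top view just before handing in, were all within limits:

| Item | Offset | Limit |
|---|---|---|
| Bottle from its start | about 1 mm | 15 mm |
| Tub from its start | about 1 mm | 15 mm |
| Large wheel from its start | outline unchanged | 15 mm |
| Middle wheel from dish centre | about 6 mm | 15 mm |
| Small wheel from large wheel's centre | about 6 mm | 10 mm |

- **Disagreement on the small wheel:** the wrist view had it about 3 mm off centre, the top view about 6 mm. The top-view figure for the large wheel comes from an outline that includes its lower edge, which pulls the estimate the wrong way, so I trust the wrist view more.
- **Tape and screwdriver:** they looked unmoved in the last top picture; the tape measured the same position as at the start. I compared the screwdriver only by eye.
- **Arm drift:** on the two quick, uncorrected moves the gripper sank up to 40 mm and tilted slightly. I levelled it each time before going near anything, and the bottle and tub stayed upright throughout.

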